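Fit the load pad in the shear box and lock the hold-down lever

ROBOT

A 7-joint arm with a two-finger parallel gripper is mounted at the origin on a cart in front of the work surface, level with it; the furniture and walls round the work are solid. World frame = base frame: x ahead of the robot, y to its left, z up, the work surface at z = 0. Lengths are in m, angles in rad, forces in N, time in s.
With the tool pointing down it reaches from about 0.425 to 0.825 m from the base axis. Payload 3.6 kg.
Tool frame: the origin (TCP) lies on the centre line of the jaws, within the pads' length; the fingertips stand manip.tip_reach ahead of it and the grasp point (between the pads) lies 11 mm behind it (manip.tip_reach is the distance from the TCP to the fingertips, in m); z points along the fingers, y is the line along which they close (so a half turn about z gives the same grasp; the last joint's range is limited). The gripper opens to 85 mm and grips with 20 to 120 N. Pads are 22 mm wide; open, the fingers measure 114 mm over their backs; the gripper's body (76 mm by 85 mm) begins 54 mm behind the grasp point. The pads swing forward as they close: fully open they stand 13 mm farther back than shut.
Start: joints at [-1.157, 0.615, -0.013, 1.423, 0.008, 1.103, -0.04], TCP at [0.277, 0.588, 0.239] pointing down, gripper open.
Joint ranges: [-3.12, 3.12], [-0.3, 2.06], [-1.34, 1.32], [0.26, 2.42], [-1.36, 4.5], [0.01, 1.98], [-2.84, 2.84]. Speed limits (rad/s): [2.79, 2.79, 3.14, 3.14, 3.14, 3.14, 3.14].

INTERFACE

Orientations are given as a unit quaternion [x, y, z, w].
In Python, from station import manip gives the robot as it stands.
- The arm moves only by the shell command python3 -m crank 'ROWS' [FORCE]. ROWS is JSON, a list of rows, each an object of numbers: "tx", "ty", "tz": the shift along the world's x, y, z in units of 50 mm (1.0 is 50 mm); "roll": the turn about the world's z in units of 5 degrees (1.0 is 5 degrees); "hand": the finger opening in mm, from 0 to 85.4. In form: [{"tx": .., "ty": .., "tz": .., "roll": .., "hand": ..}, ...]. A call has 1 to 20 rows; each row is the pose to reach, as a shift and turn from the pose commanded when the call began; what a row does not reach only later rows make up. A row lasts 1/10 s, in which the tool goes at most 50 mm and 8.59 degrees, less where a joint would pass 70% of its speed; a pose out of reach is approached as far as the arm can. A call with a gripper value outside its range is refused whole. The fingers move at their own pace and stop on an object; FORCE is the grip in N (left out, the last holds). Time passes only in rows, so rows that repeat a pose let the fingers close. It gives the time, the measured TCP pose, the force, the opening and the grip force at its end, in the units of the state.
- manip.state(): the state, without advancing time (a new reading comes with each control period).
- manip.capture(name): name is "scene" or "top" or "wrist"; returns the picture (480x640x3 uint8, red, green, blue); there is no depth.
- manip.camera_params(name): a dict with "K" (3x3 intrinsics, pixels), "k1" (the pictures are not rectified: a ray, as slopes to the right and down, at radius r is drawn at 1 + k1 r^2 times it, then the intrinsics apply), "rvec" (rotation vector, rad) and "tvec" (3), from world to camera coordinates, as OpenCV has them. Camera axes: x right, y down, z forward; pixel columns grow to the right and rows downward; lengths in m; the calibration is good to about 2 mm. A picture is of the moment at which its call begins: read the wrist's pose just before it. camera_params takes no time and is no camera call; for the wrist camera it gives the pose at the moment of the call.
- manip.finish_job(): hands the job in; it is judged then, once.
The state is a dict: "time_s": time; "joints": joint angles; "joint_velocities": joint speeds; "effort": joint torques, N m; "tool_pos": TCP position; "ee_rot": TCP orientation; "wrist_force": force on the tool from outside, world axes, zero at the start; "ft_torque": the same for the moment, N m; "opening": finger opening in m; "grasp_force": force on a finger pad.
Only numpy, scipy, OpenCV 4.12 (cv2) and the standard library are available. Lean on these libraries where they do the work, as an engineer would, in place of code of your own. Each camera call takes 0.05 s, during which the arm holds its last target. There are 200 camera calls.

TASK

Close up the shear box: take the load pad from the draining rack and set it fully home and level in the square well of the box, toothed face down and ball seat up, without dropping it. Then bring the sprung hold-down lever down until its pawl catches and keeps it down by itself, and let go of it; leave the other things on the bench where they are.

Things in the scene. Friction and masses are not known exactly. Their poses are not given: they have to be found in the camera images.
- load_pad: Load pad: aluminium block 60 x 60 mm, 24 mm thick, 0.2 to 0.4 kg. Origin at the centre of its toothed underside (eight low ridges); z points out of the other face, which has a round ball seat (see point ball_seat); x, y parallel to the sides. It starts on edge in a bay of the rack, leaning back 30 degrees from upright, teeth against the wires, x pointing up the slope, y level along the rack.
- ball_seat (a point): Centre of the pad's upper face, 24 mm from the underside, in the mouth of the ball seat: a round recess 16 mm wide, 8 mm deep. All four sides of the pad are alike, so any of four quarter turns suits the well.
- grid_plate: Perforated grid plate, aluminium, 60 x 60 mm but only 8 mm thick, ridged, without ball seat; it leans in the other bay and stays there. Origin at the centre of the face that rests on the wires.
- rack: Wire draining rack, 250 mm wide, 85 mm high, fixed. Origin on the bench under the inner corner of its L; -x is the open front, y runs along it. The L is tipped back 30 degrees: a ledge 34 mm deep, its inner corner 24 mm high, and two wire loops 39 mm wide, 68 mm long, at y = -60 and +60 mm. Parts overhang the loops sideways, free for fingers; a 6 mm cross wire runs behind, 50 mm up the slope.
- shear_box: Shear box on a grey base plate 190 x 110 mm, fixed; the aluminium box is 82 x 82 mm, rim 50 mm high. Origin on the bench under the well's centre; +x is the hinge side (within 20 degrees of world x), -x the side where the lever comes down. Hinge axis along y at x = 60 mm, 78 mm high, between cheeks 88 mm high, 30 mm wide overall. Pawl behind, at x = 101 mm, 84 mm high.
- well (a point): Centre of the mouth of the square well, in the plane of the rim, 50 mm above the bench; axes as the shear box. The well is 61.5 x 61.5 mm (1.5 mm wider than the pad), chamfered 1.5 mm at the mouth, 7 mm deep to a flat stone: a pad that is home has its underside 7 mm below this point and stands 17 mm out of the well.
- lever (a joint): Hold-down lever, rad: 0 = raised by its spring, upright behind the well; grows as it swings to -x and down; 1.57 = level over the box; stop 1.60. Near 1.55 a pawl clicks under its tail; let go, it then rests at about 1.52, else it springs up. Needs 1 to 5 N at the knob. Its brass nose enters the ball seat; a pad lying upside down stops it short of the click.
- lever_knob (a point): Centre of the black ball knob, 27 mm across, at the end of the lever, 145 mm from the hinge axis, on the arm's centre line; the lever is 10 mm wide. It can be pinched from above and led round the hinge in an arc. With the lever level the knob's centre is 78 mm above the bench, 85 mm on the -x side of the well's centre, clear of the box and of the base plate.
- brush: Flat dusting brush, 202 mm long, a bystander. Origin under its middle.
- tape_roll: Roll of tape, 68 mm wide, 24 mm high, a bystander. Origin under its middle.
- sample_jar: Small sample jar with screw cap, 54 mm wide, 70 mm high, a bystander. Origin under its middle.
- loupe: Black eyepiece loupe, 45 mm wide, 34 mm high, a bystander. Origin under its middle.
Not all that is in view belongs to the job. What is shaped like the load_pad but red or turquoise is not meant.

How it is judged:
By the outcome, as a careful person would: the job done as asked, in the order asked, and still so for the second after the job is handed in, with the robot touching nothing.
It also fails if it takes over 64 s, if anything falls off the work surface, if the arm or the gripper's body presses on something with over 40 N, if the wrist force passes 120 N, or if a joint passes its speed limit or range.

## Working session

There is one attempt and no reset: what is moved stays moved. The work goes in short steps, Python scripts to look and compute and a shell command to move; the robot and the scene stay as the last step left them, time stands still between calls to the robot, and variables do not carry over. Pictures are saved under pics/ and viewed, at most 10 in all, crops included, and the job is handed in when it is done.

```bash
ls; mkdir -p pics; python3 - <<'E'
from station import manip
import cv2,numpy as np
a=manip.capture("scene");b=manip.capture("top")
cv2.imwrite("pics/scene0.png",a[:,:,::-1]);cv2.imwrite("pics/top0.png",b[:,:,::-1])
for n in("scene","top","wrist"):
    p=manip.camera_params(n);print(n,{k:np.round(v,4).tolist() for k,v in p.items()})
print(manip.tip_reach,manip.state())
E
```

```text
pics
scene {'K': [[475.0423, 0.0, 321.1147], [0.0, 475.0423, 239.1358], [0.0, 0.0, 1.0]], 'k1': 0.0025, 'rvec': [2.4351, -0.5249, 0.1993], 'tvec': [-0.512, 0.2668, 1.084]}
top {'K': [[571.9286, 0.0, 319.4691], [0.0, 571.9286, 237.1865], [0.0, 0.0, 1.0]], 'k1': 0.0225, 'rvec': [2.1044, -2.1304, 0.2123], 'tvec': [0.0091, 0.5573, 1.5822]}
wrist {'K': [[353.6708, 0.0, 320.6936], [0.0, 353.6708, 233.6924], [0.0, 0.0, 1.0]], 'k1': 0.0053, 'rvec': [-2.411, -1.5311, -0.2475], 'tvec': [-0.6501, -0.0414, 0.3812]}
0.008 {'time_s': 0.1, 'joints': array([-1.15749506,  0.61582373, -0.01263215,  1.42476042,  0.00813318,
        1.10343206, -0.04038589]), 'joint_velocities': array([-1.11026615e-03, -2.32701030e-03,  3.35500522e-05, -5.42064900e-03,
       -1.97963286e-03,  1.46242627e-03, -7.39802778e-04]), 'effort': array([ 1.24068767e-03, -4.70383394e+01,  2.60307603e-01, -1.71570486e+01,
        1.01529417e-02,  5.89184318e-03, -9.53722520e-06]), 'tool_pos': array([0.27644145, 0.5875267 , 0.23824595]), 'ee_rot': array([ 2.18080038e-01,  9.75930166e-01, -1.16319760e-03, -2.33557421e-04]), 'wrist_force': array([ 0.26877698, -0.46580764, -0.00624016]), 'ft_torque': array([-0.02190788,  0.05886825, -0.00839009]), 'grasp_force': 0.0, 'opening': 0.08566129588380104}
```

View pics/scene0.png

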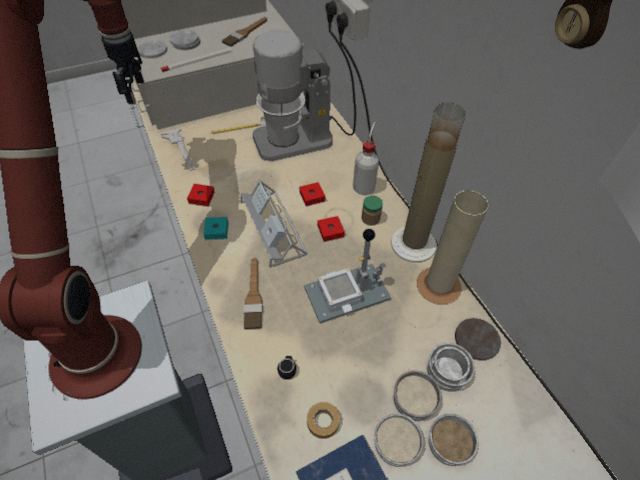

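View pics/top0.png

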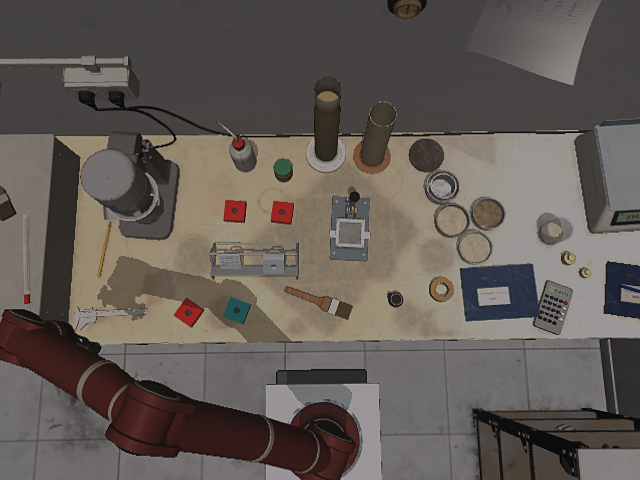

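Scene view: the bay nearer the box, at (272,232), seems to hold the load pad and the other, at (258,203), the grid plate. The red blocks at (200,194), (312,193) and (331,228) and the turquoise one at (216,228) are decoys. The shear box is at (345,288). I'll confirm this with an enlarged crop of both views.

```bash
cat > h.py <<'E'
import numpy as np,cv2
from station import manip
def cam(n):
    p=manip.camera_params(n);d=np.array([p["k1"],0,0,0,0.]);return np.array(p["K"],float),d,np.array(p["rvec"],float).ravel(),np.array(p["tvec"],float).ravel()
def proj(c,P):
    K,d,r,t=c;return cv2.projectPoints(np.atleast_2d(np.array(P,float)),r,t,K,d)[0].reshape(-1,2)
def ray(c,uv):
    K,d,r,t=c;R=cv2.Rodrigues(r)[0];q=cv2.undistortPoints(np.array([[uv]],float),K,d).ravel()
    v=R.T@np.array([q[0],q[1],1]);return -R.T@t,v/np.linalg.norm(v)
def onz(c,uv,z):
    o,v=ray(c,uv);return o+v*(z-o[2])/v[2]
def tri(obs):
    A=np.zeros((3,3));b=np.zeros(3)
    for c,uv in obs:
        o,v=ray(c,uv);M=np.eye(3)-np.outer(v,v);A+=M;b+=M@o
    x=np.linalg.solve(A,b);return x
E
python3 - <<'E'
import cv2,numpy as np
from h import *
a=cv2.imread("pics/scene0.png");b=cv2.imread("pics/top0.png")
f=lambda im,x,y,w,h,s:cv2.resize(im[y:y+h,x:x+w],None,fx=s,fy=s,interpolation=cv2.INTER_CUBIC)
A=f(a,235,175,160,150,4)[:, :]   # 640x600
cv2.imwrite("pics/c1.png",A)
B=f(b,205,185,170,85,4.7);cv2.imwrite("pics/c2.png",B);print(B.shape)
ct=cam("top")
for n,uv in dict(well=(350,234),pad=(273,262),grid=(229,261),base=(350,227)).items(): print(n,onz(ct,uv,0.05))
s=manip.state();R=cv2.Rodrigues(cam("wrist")[2])[0];print(-R.T@cam("wrist")[3]-s["tool_pos"],R)
E
```

```text
(400, 799, 3)
well [ 0.56674562 -0.08562007  0.05      ]
pad [0.48801085 0.13552704 0.05      ]
grid [0.4924547  0.26078157 0.05      ]
base [ 0.58735475 -0.08608903  0.05      ]
[-0.07376105  0.03660623  0.13466897] [[ 0.42557829  0.90491832 -0.00243879]
 [ 0.85806808 -0.40268598  0.31868978]
 [ 0.28740615 -0.1377201  -0.94785594]]
```

View pics/c1.png

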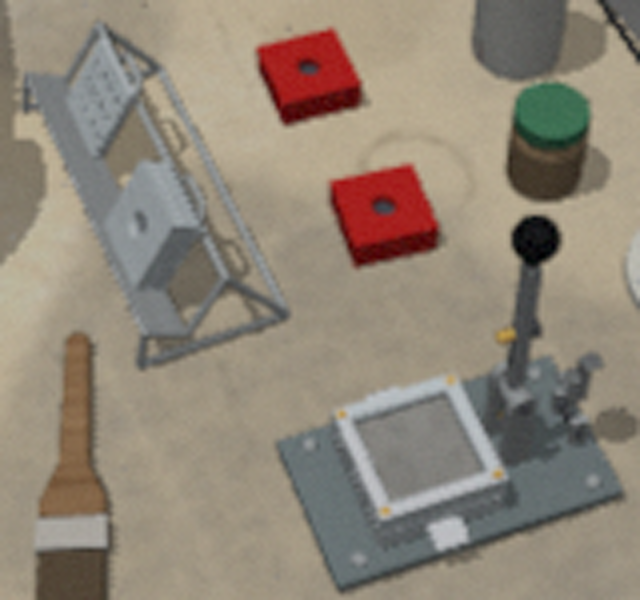

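View pics/c2.png

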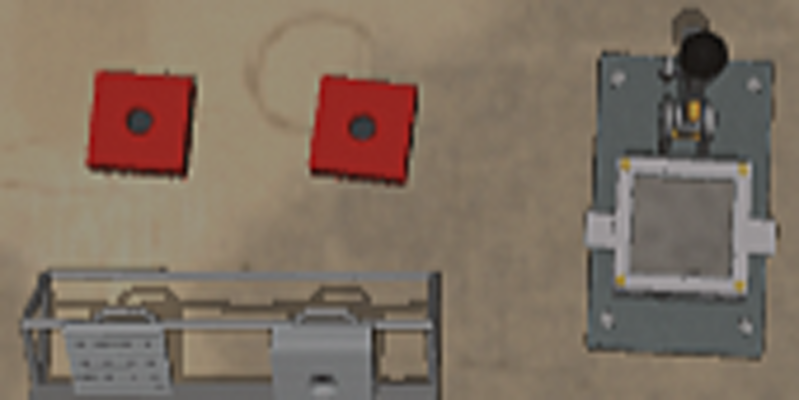

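The crop confirms it. The load pad is the thick plain aluminium block with a round seat in the near bay, at scene (270,230) and top (273,262). The plate with many holes in the far bay is the grid plate, and the red and turquoise blocks are decoys. Next I'll move the wrist camera over the pad.

```bash
python3 -m crank '[{"tx":0.5,"ty":-1,"roll":0.8},{"tx":0.9,"ty":-2,"roll":1.6},{"tx":1.2,"ty":-3,"roll":2.4},{"tx":1.5,"ty":-4,"roll":3.2},{"tx":1.9,"ty":-5,"roll":4},{"tx":2.3,"ty":-6,"roll":5},{"tx":2.6,"ty":-7,"roll":5},{"tx":2.9,"ty":-8,"roll":5},{"tx":3.2,"ty":-9,"roll":5,"tz":-0.4},{"tx":3.2,"ty":-9,"roll":5,"tz":-0.8},{"tx":3.2,"ty":-9,"roll":5,"tz":-0.8},{"tx":3.2,"ty":-9,"roll":5,"tz":-0.8}]'
python3 - <<'E'
from h import *
import pickle
c=cam("wrist");im=manip.capture("wrist");cv2.imwrite("pics/w1.png",im[:,:,::-1]);pickle.dump(c,open("w1.pkl","wb"));s=manip.state();print(s["time_s"],s["tool_pos"],s["ee_rot"])
E
```

```text
0.15 [0.27648781 0.58762876 0.23837336] [ 2.18112129e-01  9.75923182e-01 -9.97963082e-04 -2.13061228e-04]schema error: expected keys tx, ty, tz, roll, hand
```

View pics/w1.png

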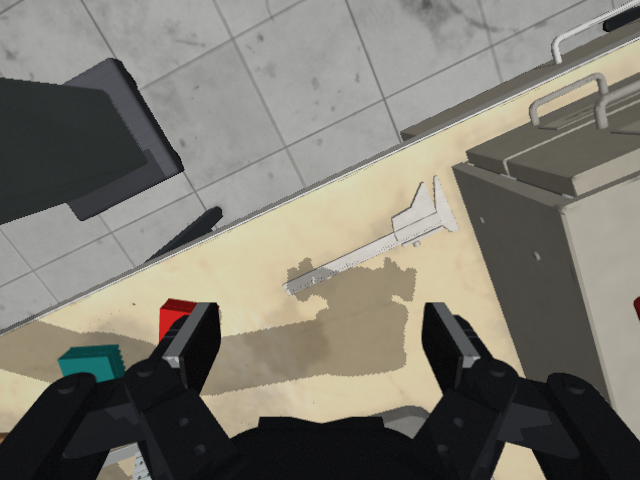

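The wrist view shows only the floor, the caliper and the left cupboard. The call was refused because every row needs all five keys, so I'll repeat it.

```bash
python3 -m crank '[{"tx":0.5,"ty":-1,"tz":0,"roll":0.8,"hand":85},{"tx":0.9,"ty":-2,"tz":0,"roll":1.6,"hand":85},{"tx":1.2,"ty":-3,"tz":0,"roll":2.4,"hand":85},{"tx":1.5,"ty":-4,"tz":0,"roll":3.2,"hand":85},{"tx":1.9,"ty":-5,"tz":0,"roll":4,"hand":85},{"tx":2.3,"ty":-6,"tz":0,"roll":5,"hand":85},{"tx":2.6,"ty":-7,"tz":0,"roll":5,"hand":85},{"tx":2.9,"ty":-8,"tz":0,"roll":5,"hand":85},{"tx":3.2,"ty":-9,"tz":-0.4,"roll":5,"hand":85},{"tx":3.2,"ty":-9,"tz":-0.8,"roll":5,"hand":85},{"tx":3.2,"ty":-9,"tz":-0.8,"roll":5,"hand":85},{"tx":3.2,"ty":-9,"tz":-0.8,"roll":5,"hand":85}]'
python3 - <<'E'
from h import *
import pickle
c=cam("wrist");im=manip.capture("wrist");cv2.imwrite("pics/w2.png",im[:,:,::-1]);pickle.dump(c,open("w2.pkl","wb"));s=manip.state();print(s["time_s"],s["tool_pos"],s["ee_rot"])
E
```

```text
time_s: 1.35
tool_pos: [0.4364, 0.1378, 0.1989]
ee_rot: [0.003, 1.0, -0.0, -0.001]
wrist_force: [0.3, 1.1, 0.0]
opening: 0.0848
grasp_force: 0.0
1.4 [0.43666472 0.13917775 0.19943396] [ 1.22298268e-03  9.99999149e-01  4.52561480e-04 -3.36336886e-05]
```

View pics/w2.png

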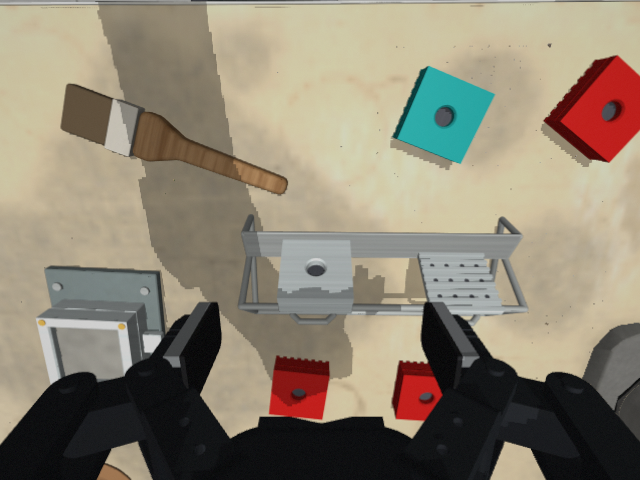

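Wrist view w2: the load pad is at about (316,270) with its seat at (316,267), and the grid plate is at (460,278). The rack runs level from (245,240) to (520,240). The shear box is at lower left, (90,350). I'll take a shifted view of the rack and two of the box.

```bash
cat > snap.py <<'E'
import sys,pickle
from h import *
n=sys.argv[1];c=cam("wrist");im=manip.capture("wrist");cv2.imwrite(f"pics/{n}.png",im[:,:,::-1]);pickle.dump(c,open(f"{n}.pkl","wb"));s=manip.state();print(s["time_s"],s["tool_pos"],s["ee_rot"])
E
python3 -m crank '[{"tx":-0.3,"ty":-0.5,"tz":0,"roll":0,"hand":85},{"tx":-0.5,"ty":-1,"tz":0,"roll":0,"hand":85},{"tx":-0.5,"ty":-1,"tz":0,"roll":0,"hand":85},{"tx":-0.5,"ty":-1,"tz":0,"roll":0,"hand":85},{"tx":-0.5,"ty":-1,"tz":0,"roll":0,"hand":85}]' | head -2
python3 snap.py w3
python3 -m crank '[{"tx":0.5,"ty":-1,"tz":0,"roll":0,"hand":85},{"tx":1,"ty":-1.8,"tz":0,"roll":0,"hand":85},{"tx":1.1,"ty":-2.5,"tz":0,"roll":0,"hand":85},{"tx":1.1,"ty":-3,"tz":0,"roll":0,"hand":85},{"tx":1.1,"ty":-3,"tz":0,"roll":0,"hand":85},{"tx":1.1,"ty":-3,"tz":0,"roll":0,"hand":85},{"tx":1.1,"ty":-3,"tz":0,"roll":0,"hand":85}]' | head -2
python3 snap.py w4
python3 -m crank '[{"tx":0,"ty":-0.6,"tz":0,"roll":0,"hand":85},{"tx":-0.3,"ty":-1,"tz":0,"roll":0,"hand":85},{"tx":-0.3,"ty":-1,"tz":0,"roll":0,"hand":85},{"tx":-0.3,"ty":-1,"tz":0,"roll":0,"hand":85},{"tx":-0.3,"ty":-1,"tz":0,"roll":0,"hand":85}]' | head -2
python3 snap.py w5
python3 - <<'E'
from h import *
import pickle
def crop(n,P,w,h,s):
    im=cv2.imread(f"pics/{n}.png");u,v=proj(pickle.load(open(n+".pkl","rb")),P)[0];x=int(max(0,min(640-w,u-w/2)));y=int(max(0,min(480-h,v-h/2)))
    print(n,x,y,s);return cv2.resize(im[y:y+h,x:x+w],None,fx=s,fy=s,interpolation=cv2.INTER_CUBIC)
pad=[.488,.1355,.06];well=[.567,-.0856,.05]
A=np.hstack([crop("w2",pad,100,75,4),crop("w3",pad,100,75,4)])
B=np.hstack([crop("w4",well,133,100,3),crop("w5",well,133,100,3)])
B=cv2.copyMakeBorder(B,0,0,0,800-B.shape[1],cv2.BORDER_CONSTANT)
cv2.imwrite("pics/m1.png",np.vstack([A,B]))
E
```

```text
time_s: 1.9
tool_pos: [0.4125, 0.0902, 0.1999]
1.95 [0.41235579 0.08999746 0.19973307] [1.42213524e-04 9.99999549e-01 5.58022336e-04 7.55116821e-04]
time_s: 2.65
tool_pos: [0.467, -0.0598, 0.1993]
2.7 [ 0.46692444 -0.05974292  0.19931841] [-1.55846348e-04  9.99999868e-01  4.88019997e-04  4.13583589e-05]
time_s: 3.2
tool_pos: [0.4524, -0.1101, 0.1994]
3.25 [ 0.45237329 -0.11019849  0.19939764] [2.02985008e-04 9.99999863e-01 3.54157108e-04 3.27521499e-04]
w2 266 242 4
w3 320 265 4
w4 224 272 3
w5 278 285 3
```

View pics/m1.png

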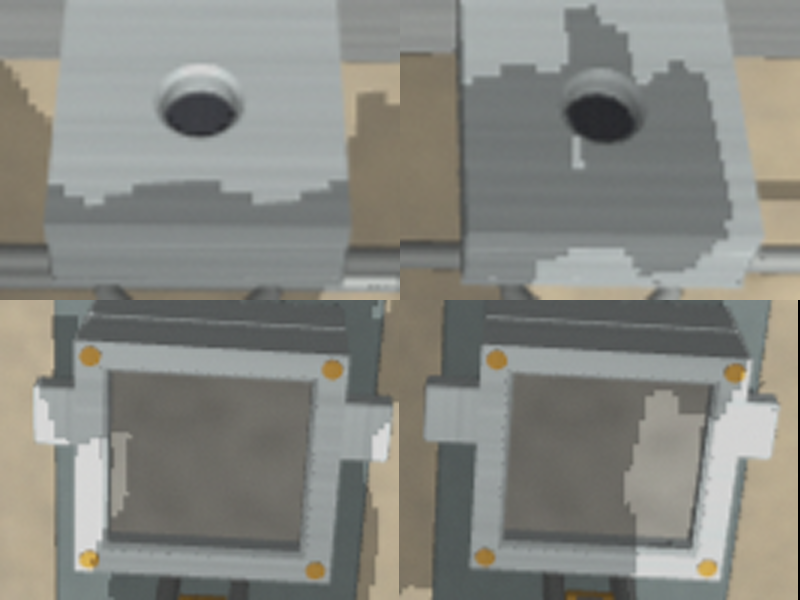

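Montage m1: the top row shows the pad with its seat mouth near (201,101) and (203,105) in the crops and its upper edge corners clear. The bottom row shows the well with four gold dots, which I'll centroid by colour.

```bash
cat > m.py <<'E'
from h import *
import pickle
from scipy.optimize import least_squares
L=lambda n:pickle.load(open(n+".pkl","rb"))
o=lambda p,org,s:(np.array(p)+.5)/s-.5+np.array(org)
c2,c3,c4,c5=map(L,("w2","w3","w4","w5"));ct,cs=cam("top"),cam("scene")
loc=np.array([[0,0,24],[30,-30,24],[30,30,24]])/1e3  # image right = +y
P2=[o(p,(266,242),4) for p in((201,101),(46,226),(349,226))]
P3=[o(p,(320,265),4) for p in((203.5,105),(62,232),(362,237))]
for a,b in zip(P2,P3): print("tri",tri([(c2,a),(c3,b)]).round(4))
def pose(q):
    th=np.pi/6;cy,sy=np.cos(q[3]),np.sin(q[3]);Z=np.array([[cy,-sy,0],[sy,cy,0],[0,0,1]])
    X=np.array([.5,0,.866]);Y=np.array([0,1,0]);N=np.cross(X,Y);return Z@np.c_[X,Y,N],np.array(q[:3])
def f(q):
    R,t=pose(q);W=loc@R.T+t;return np.r_[(proj(c2,W)-P2).ravel(),(proj(c3,W)-P3).ravel()]
r=least_squares(f,[.5,.1355,.05,0]);print("pad",r.x.round(4),np.degrees(r.x[3]),r.fun.round(1));R,t=pose(r.x);print("centre vol",R@[0,0,.012]+t,"corner lower-teeth",R@[-.03,0,0]+t)
# dots
def dots(n,seeds):
    im=cv2.imread(f"pics/{n}.png").astype(float);out=[]
    for u,v in seeds:
        ys,xs=np.mgrid[int(v)-5:int(v)+7,int(u)-5:int(u)+7];p=im[ys,xs];w=np.clip(p[...,2]-p[...,0]-40,0,None);out.append([(w*xs).sum()/w.sum(),(w*ys).sum()/w.sum()])
    return out
d4=dots("w4",[o(p,(224,272),3) for p in((90,56),(333,70),(316,270),(89,259))])
d5=dots("w5",[o(p,(278,285),3) for p in((98,59),(336,73),(308,268),(86,257))])
D=np.array([tri([(c4,a),(c5,b)]) for a,b in zip(d4,d5)]);print(D.round(4));w=D.mean(0);print("well",w)
e=[D[1]-D[0],D[2]-D[3]];g=[D[3]-D[0],D[2]-D[1]];print([np.linalg.norm(x).round(4) for x in e+g],"yaw",[np.degrees(np.arctan2(-x[0],x[1])).round(2) for x in e],[np.degrees(np.arctan2(x[1],x[0])).round(2) for x in g])
k=tri([(ct,o((703,52),(205,185),4.7)),(cs,o((536,240),(235,175),4))]);print("knob",k,k-w)
for n,u,v in(("well",350.0,234.3),):print(onz(ct,(u,v),.05))
E
python3 m.py
```

```text
tri [0.4759 0.1349 0.0597]
tri [0.4944 0.1037 0.08  ]
tri [0.4908 0.164  0.0872]
pad [ 0.497   0.1342  0.0478 -0.0152] -0.8712131014540809 [-0.4  0.2 -0.4 -0.5  0.1  0.2 -0.5  0.4  1.1 -0.  -0.  -0.3]
centre vol [0.48657755 0.13438933 0.05379498] corner lower-teeth [0.48197008 0.1344594  0.02181498]
[[ 0.5341 -0.1181  0.0504]
 [ 0.5382 -0.0459  0.0513]
 [ 0.6102 -0.0505  0.0512]
 [ 0.6057 -0.1226  0.0512]]
well [ 0.57207927 -0.08428178  0.05103808]
[np.float64(0.0724), np.float64(0.0722), np.float64(0.0717), np.float64(0.0722)] yaw [np.float64(-3.24), np.float64(-3.57)] [np.float64(-3.58), np.float64(-3.68)]
knob [ 0.63206434 -0.08878882  0.22464598] [ 0.05998507 -0.00450704  0.17360791]
[ 0.56586463 -0.08560001  0.05      ]
```

```bash
python3 - <<'E'
from h import *
import pickle
from scipy.spatial.transform import Rotation as Ro
c=pickle.load(open("w2.pkl","rb"));R=Ro.from_quat([ 0.0012,1,.0004,0]).as_matrix();t=np.array([.43667,.13918,.19943])
for z in(-.008,-.005,0,.008):
    print(z,[proj(c,t+R@np.array([x,s*.0427,z]))[0].round().tolist() for s in(-1,1) for x in(.011,-.011)])
print(manip.tip_reach)
E
```

```text
-0.008 [[214.0, 301.0], [219.0, 348.0], [427.0, 301.0], [422.0, 347.0]]
-0.005 [[216.0, 298.0], [221.0, 343.0], [425.0, 297.0], [420.0, 343.0]]
0 [[220.0, 292.0], [224.0, 336.0], [422.0, 291.0], [417.0, 336.0]]
0.008 [[225.0, 283.0], [229.0, 326.0], [417.0, 283.0], [413.0, 326.0]]
0.008
```

```bash
python3 - <<'E'
import cv2
im=cv2.imread("pics/w2.png")[290:390,150:230];cv2.imwrite("pics/f.png",cv2.resize(im,None,fx=6,fy=6,interpolation=cv2.INTER_NEAREST))
E
```

```text
(no output)
```

View pics/f.png

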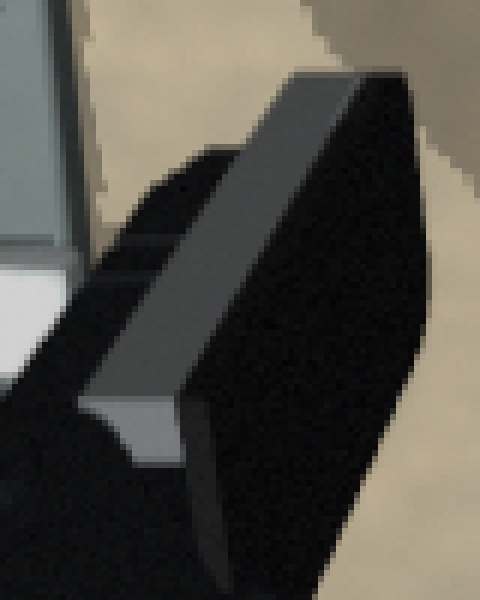

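The crop shows a fingertip's inner corner at about (218,302). So with the gripper fully open, the tips are about 6 mm behind the TCP, and at 60 mm opening about 2 mm ahead. The pad, well and knob measurements all agree with the text. I'll grasp the pad by its side faces, above its centre.

```bash
python3 -m crank '[{"tx":0.1,"ty":0.8,"tz":0,"roll":0,"hand":85},{"tx":0.3,"ty":1.7,"tz":0,"roll":0,"hand":85},{"tx":0.5,"ty":2.6,"tz":0,"roll":-0.2,"hand":85},{"tx":0.6,"ty":3.5,"tz":0,"roll":-0.2,"hand":85},{"tx":0.7,"ty":4.3,"tz":0,"roll":-0.2,"hand":85},{"tx":0.73,"ty":4.8,"tz":0,"roll":-0.2,"hand":85},{"tx":0.73,"ty":4.9,"tz":-0.3,"roll":-0.2,"hand":85},{"tx":0.73,"ty":4.9,"tz":-0.8,"roll":-0.2,"hand":85},{"tx":0.73,"ty":4.9,"tz":-1.3,"roll":-0.2,"hand":85},{"tx":0.73,"ty":4.9,"tz":-1.8,"roll":-0.2,"hand":85},{"tx":0.73,"ty":4.9,"tz":-2.1,"roll":-0.2,"hand":85},{"tx":0.73,"ty":4.9,"tz":-2.4,"roll":-0.2,"hand":85},{"tx":0.73,"ty":4.9,"tz":-2.6,"roll":-0.2,"hand":85},{"tx":0.73,"ty":4.9,"tz":-2.77,"roll":-0.2,"hand":85},{"tx":0.73,"ty":4.9,"tz":-2.77,"roll":-0.2,"hand":85},{"tx":0.73,"ty":4.9,"tz":-2.77,"roll":-0.2,"hand":85}]' 30
python3 -m crank '[{"tx":0,"ty":0,"tz":0,"roll":0,"hand":50},{"tx":0,"ty":0,"tz":0,"roll":0,"hand":50},{"tx":0,"ty":0,"tz":0,"roll":0,"hand":50},{"tx":0,"ty":0,"tz":0,"roll":0,"hand":50},{"tx":0,"ty":0,"tz":0,"roll":0,"hand":50},{"tx":0,"ty":0,"tz":0,"roll":0,"hand":50},{"tx":0,"ty":0,"tz":0,"roll":0,"hand":50},{"tx":0,"ty":0,"tz":0,"roll":0,"hand":50},{"tx":0,"ty":0,"tz":0,"roll":0,"hand":50},{"tx":0,"ty":0,"tz":0,"roll":0,"hand":50}]' 30
```

```text
time_s: 4.85
tool_pos: [0.4885, 0.1334, 0.0611]
ee_rot: [0.01, 1.0, 0.0, 0.0]
wrist_force: [0.8, -0.6, 0.2]
opening: 0.0848
grasp_force: 0.0
time_s: 5.85
tool_pos: [0.4887, 0.1332, 0.0616]
ee_rot: [0.01, 1.0, 0.0, 0.001]
wrist_force: [-0.7, -1.1, 5.6]
opening: 0.0596
grasp_force: 33.7
```

```bash
python3 -m crank '[{"tx":0,"ty":0,"tz":0.1,"roll":0,"hand":50},{"tx":0,"ty":0,"tz":0.3,"roll":0,"hand":50},{"tx":0,"ty":0,"tz":0.6,"roll":0,"hand":50},{"tx":0,"ty":0,"tz":1,"roll":0,"hand":50},{"tx":0,"ty":0,"tz":1.4,"roll":0,"hand":50},{"tx":0,"ty":0,"tz":1.8,"roll":0,"hand":50},{"tx":0,"ty":0,"tz":2.1,"roll":0,"hand":50},{"tx":0,"ty":0,"tz":2.3,"roll":0,"hand":50},{"tx":0,"ty":0,"tz":2.4,"roll":0,"hand":50},{"tx":0,"ty":0,"tz":2.4,"roll":0,"hand":50}]'
python3 -m crank '[{"tx":0,"ty":-0.2,"tz":0,"roll":0,"hand":50},{"tx":-0.1,"ty":-0.6,"tz":0,"roll":0,"hand":50},{"tx":-0.2,"ty":-1.2,"tz":0,"roll":0,"hand":50},{"tx":-0.3,"ty":-1.9,"tz":0,"roll":0,"hand":50},{"tx":-0.4,"ty":-2.6,"tz":0,"roll":0,"hand":50},{"tx":-0.5,"ty":-3.3,"tz":0,"roll":0,"hand":50},{"tx":-0.6,"ty":-4,"tz":0,"roll":0,"hand":50},{"tx":-0.6,"ty":-4.7,"tz":0,"roll":0,"hand":50},{"tx":-0.6,"ty":-5.4,"tz":0,"roll":0,"hand":50},{"tx":-0.6,"ty":-6.1,"tz":0,"roll":0,"hand":50},{"tx":-0.6,"ty":-6.7,"tz":0,"roll":0,"hand":50},{"tx":-0.6,"ty":-7.2,"tz":0,"roll":0,"hand":50},{"tx":-0.6,"ty":-7.6,"tz":-0.2,"roll":0,"hand":50},{"tx":-0.6,"ty":-7.8,"tz":-0.5,"roll":0,"hand":50},{"tx":-0.6,"ty":-7.9,"tz":-0.9,"roll":0,"hand":50},{"tx":-0.6,"ty":-7.9,"tz":-1.3,"roll":0,"hand":50},{"tx":-0.6,"ty":-7.9,"tz":-1.7,"roll":0,"hand":50},{"tx":-0.6,"ty":-7.9,"tz":-2,"roll":0,"hand":50},{"tx":-0.6,"ty":-7.9,"tz":-2.2,"roll":0,"hand":50},{"tx":-0.6,"ty":-7.9,"tz":-2.2,"roll":0,"hand":50}]'; python3 snap.py w6
python3 - <<'E'
import cv2
from station import manip
a=cv2.imread("pics/w6.png");b=cv2.cvtColor(manip.capture("scene"),cv2.COLOR_RGB2BGR)[240:480,200:480];b=cv2.resize(b,(400,343));a=cv2.resize(a[180:480,120:520],None,fx=1,fy=1)
import numpy as np
cv2.imwrite("pics/m2.png",np.hstack([cv2.copyMakeBorder(a,0,43,0,0,0),b]))
E
```

```text
time_s: 6.85
tool_pos: [0.4882, 0.1331, 0.1811]
ee_rot: [0.01, 1.0, 0.0, 0.0]
wrist_force: [0.7, 0.0, -2.6]
opening: 0.0593
grasp_force: 33.0
time_s: 8.85
tool_pos: [0.4566, -0.2617, 0.069]
ee_rot: [0.011, 1.0, 0.001, -0.002]
wrist_force: [-0.4, 0.4, -2.8]
opening: 0.0595
grasp_force: 33.1
8.9 [ 0.45742179 -0.26200078  0.07004813] [ 1.06623599e-02  9.99942604e-01  3.29759527e-04 -9.97499672e-04]
```

View pics/m2.png

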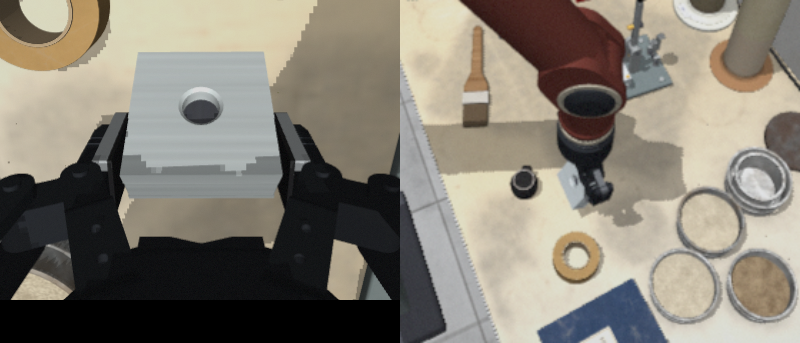

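Montage m2: the pad is held squarely between the fingers, seat up, still leaning as it was in the rack, with open bench around it. I'll lower it to edge contact.

```bash
python3 -m crank '[{"tx":0,"ty":0,"tz":-0.3,"roll":0,"hand":50},{"tx":0,"ty":0,"tz":-0.5,"roll":0,"hand":50},{"tx":0,"ty":0,"tz":-0.56,"roll":0,"hand":50},{"tx":0,"ty":0,"tz":-0.62,"roll":0,"hand":50},{"tx":0,"ty":0,"tz":-0.66,"roll":0,"hand":50},{"tx":0,"ty":0,"tz":-0.66,"roll":0,"hand":50},{"tx":0,"ty":0,"tz":-0.66,"roll":0,"hand":50}]' 20
```

```text
time_s: 9.65
tool_pos: [0.4584, -0.262, 0.0381]
ee_rot: [0.01, 1.0, -0.0, 0.0]
wrist_force: [0.2, -0.0, -2.7]
opening: 0.0594
grasp_force: 33.2
```

```bash
for i in 1 2; do python3 -m crank '[{"tx":0,"ty":0,"tz":-0.03,"roll":0,"hand":50},{"tx":0,"ty":0,"tz":-0.03,"roll":0,"hand":50},{"tx":0,"ty":0,"tz":-0.03,"roll":0,"hand":50}]' 20 | grep -E "pos|force"; done
```

```text
tool_pos: [0.4587, -0.2621, 0.0373]
wrist_force: [0.3, 0.5, 6.0]
grasp_force: 34.0
tool_pos: [0.4589, -0.2621, 0.0371]
wrist_force: [-2.8, 0.7, 14.7]
grasp_force: 35.3
```

```bash
python3 -m crank '[{"tx":0.05,"ty":0,"tz":-0.01,"roll":0,"hand":50},{"tx":0.1,"ty":0,"tz":-0.025,"roll":0,"hand":50},{"tx":0.15,"ty":0,"tz":-0.04,"roll":0,"hand":50},{"tx":0.2,"ty":0,"tz":-0.06,"roll":0,"hand":50},{"tx":0.25,"ty":0,"tz":-0.08,"roll":0,"hand":50},{"tx":0.3,"ty":0,"tz":-0.11,"roll":0,"hand":50},{"tx":0.3,"ty":0,"tz":-0.11,"roll":0,"hand":50}]' 20
python3 snap.py w7; python3 -m crank '[{"tx":0.05,"ty":0,"tz":-0.035,"roll":0,"hand":50},{"tx":0.1,"ty":0,"tz":-0.07,"roll":0,"hand":50},{"tx":0.14,"ty":0,"tz":-0.1,"roll":0,"hand":50},{"tx":0.14,"ty":0,"tz":-0.1,"roll":0,"hand":50}]' 20;python3 snap.py w8
```

```text
time_s: 10.95
tool_pos: [0.4734, -0.2625, 0.0309]
ee_rot: [0.01, 1.0, -0.001, 0.0]
wrist_force: [-2.7, 0.8, 11.2]
opening: 0.0597
grasp_force: 36.9
11.0 [ 0.47339643 -0.26246083  0.03093416] [ 1.03839368e-02  9.99945863e-01 -5.95889901e-04  2.99570531e-04]
time_s: 11.4
tool_pos: [0.4809, -0.2626, 0.0259]
ee_rot: [0.01, 1.0, -0.001, 0.001]
wrist_force: [-1.7, 0.6, 9.6]
opening: 0.0592
grasp_force: 37.7
11.45 [ 0.48090632 -0.26258094  0.02587918] [ 1.03304230e-02  9.99946042e-01 -7.45399224e-04  7.99602460e-04]
```

```bash
python3 -m crank '[{"tx":0.05,"ty":0,"tz":-0.05,"roll":0,"hand":50},{"tx":0.11,"ty":0,"tz":-0.11,"roll":0,"hand":50},{"tx":0.16,"ty":0,"tz":-0.17,"roll":0,"hand":50},{"tx":0.2,"ty":0,"tz":-0.22,"roll":0,"hand":50},{"tx":0.2,"ty":0,"tz":-0.22,"roll":0,"hand":50}]' 20;  python3 -m crank '[{"tx":0.02,"ty":0,"tz":-0.03,"roll":0,"hand":50},{"tx":0.04,"ty":0,"tz":-0.07,"roll":0,"hand":50},{"tx":0.05,"ty":0,"tz":-0.1,"roll":0,"hand":50},{"tx":0.05,"ty":0,"tz":-0.1,"roll":0,"hand":50}]' 20;python3 snap.py w9
python3 - <<'E'
# seat ellipse aspect (dark blob) and pad silhouette check
import cv2,numpy as np
from h import *
import pickle
for n in("w7","w8","w9"):
    c=pickle.load(open(n+".pkl","rb"));im=cv2.imread(f"pics/{n}.png");g=cv2.cvtColor(im,cv2.COLOR_BGR2GRAY)
    roi=g[200:400,270:370];_,m=cv2.threshold(roi,75,255,cv2.THRESH_BINARY_INV)
    k,l,st,ce=cv2.connectedComponentsWithStats(m)
    for i in range(1,k):
        if 60<st[i,4]<3000: print(n,st[i]+[270,200,0,0,0],ce[i]+[270,200])
E
```

```text
time_s: 11.95
tool_pos: [0.4916, -0.2627, 0.0147]
ee_rot: [0.01, 1.0, -0.001, 0.001]
wrist_force: [-0.2, -0.1, 6.4]
opening: 0.0596
grasp_force: 38.9
time_s: 12.35
tool_pos: [0.4947, -0.2628, 0.01]
ee_rot: [0.01, 1.0, -0.001, 0.002]
wrist_force: [0.4, 0.3, 8.3]
opening: 0.0596
grasp_force: 39.5
12.4 [ 0.4946737  -0.26283774  0.01004353] [ 0.01012474  0.99994593 -0.00112984  0.00208602]
w7 [303 271  37  32 885] [321.00112994 286.69152542]
w8 [312 294  26  10  78] [325.85897436 299.6025641 ]
w9 [301 282  41  30 212] [323.04245283 303.4009434 ]
```

```bash
python3 -m crank '[{"tx":0.01,"ty":0,"tz":-0.03,"roll":0,"hand":50},{"tx":0.02,"ty":0,"tz":-0.06,"roll":0,"hand":50},{"tx":0.02,"ty":0,"tz":-0.06,"roll":0,"hand":50}]' 20|grep -E "pos|wrist";  python3 -m crank '[{"tx":0,"ty":0,"tz":-0.02,"roll":0,"hand":50},{"tx":0,"ty":0,"tz":-0.03,"roll":0,"hand":50},{"tx":0,"ty":0,"tz":-0.03,"roll":0,"hand":50}]' 20|grep -E "pos|wrist"
```

```text
tool_pos: [0.4962, -0.2629, 0.0072]
wrist_force: [2.2, -0.7, 7.8]
tool_pos: [0.4967, -0.2629, 0.006]
wrist_force: [1.4, 0.5, 8.0]
```

```bash
python3 -m crank '[{"tx":0,"ty":0,"tz":0,"roll":0,"hand":64},{"tx":0,"ty":0,"tz":0,"roll":0,"hand":70},{"tx":0,"ty":0,"tz":0,"roll":0,"hand":85},{"tx":0,"ty":0,"tz":0.05,"roll":0,"hand":85},{"tx":0,"ty":0,"tz":0.3,"roll":0,"hand":85},{"tx":0,"ty":0,"tz":0.8,"roll":0,"hand":85},{"tx":-0.2,"ty":0,"tz":1.5,"roll":0,"hand":85},{"tx":-0.6,"ty":0,"tz":2.3,"roll":0,"hand":85},{"tx":-0.9,"ty":0,"tz":2.8,"roll":0,"hand":85},{"tx":-1.0,"ty":0,"tz":3,"roll":0,"hand":85},{"tx":-1.0,"ty":0,"tz":3,"roll":0,"hand":85},{"tx":-1.0,"ty":0,"tz":3,"roll":0,"hand":85},{"tx":-1.0,"ty":0,"tz":3,"roll":0,"hand":85}]' 20|grep -E "pos|wrist|open"; python3 snap.py w10
python3 -m crank '[{"tx":0,"ty":0.3,"tz":0,"roll":0,"hand":85},{"tx":0.2,"ty":0.7,"tz":0,"roll":0,"hand":85},{"tx":0.2,"ty":0.7,"tz":0,"roll":0,"hand":85},{"tx":0.2,"ty":0.7,"tz":0,"roll":0,"hand":85},{"tx":0.2,"ty":0.7,"tz":0,"roll":0,"hand":85}]' 20|grep -E "time|pos"; python3 snap.py w11
cat > fitpad.py <<'E'
from h import *
import pickle,sys
from scipy.optimize import minimize
box=np.array([[x,y,z] for x in(-.03,.03) for y in(-.03,.03) for z in(0,.024)])
V=[]
x0=np.array(eval(sys.argv[1]));z0=float(sys.argv[2])
for n in sys.argv[3:]:
    c=pickle.load(open(n+".pkl","rb"));im=cv2.imread(f"pics/{n}.png");hsv=cv2.cvtColor(im,cv2.COLOR_BGR2HSV)
    u=proj(c,[x0[0],x0[1],z0+.012])[0];m=((hsv[...,1]<45)&(hsv[...,2]>85)).astype(np.uint8)*255
    m=cv2.morphologyEx(m,cv2.MORPH_OPEN,np.ones((3,3)));k,l,st,ce=cv2.connectedComponentsWithStats(m)
    i=max(range(1,k),key=lambda i:st[i,4]-20*np.hypot(*(ce[i]-u)));b=(l==i).astype(np.uint8);cs,_=cv2.findContours(b,0,1);h=cv2.convexHull(max(cs,key=cv2.contourArea));b[:]=0;cv2.fillConvexPoly(b,h,255)
    print(n,st[i],u.round());V.append((c,cv2.GaussianBlur(b,(0,0),1).astype(float)/255))
def cost(q,z=z0):
    R=np.array([[np.cos(q[2]),-np.sin(q[2]),0],[np.sin(q[2]),np.cos(q[2]),0],[0,0,1]]);e=0
    for c,b in V:
        p=proj(c,box@R.T+[q[0],q[1],z]);h=cv2.convexHull(p.astype(np.float32));s=np.zeros(b.shape,np.uint8);cv2.fillConvexPoly(s,np.round(h*16).astype(np.int32),255,cv2.LINE_AA,4);e+=np.abs(cv2.GaussianBlur(s,(0,0),1)/255.-b).sum()
    return e
for z in(z0,z0+.002,z0+.004):
    r=minimize(cost,x0,args=(z,),method="Nelder-Mead",options=dict(initial_simplex=x0+np.array([[0,0,0],[.008,0,0],[0,.008,0],[0,0,.06]]),xatol=1e-5,fatol=.1));print(z,r.x.round(4),np.degrees(r.x[2]).round(2),r.fun.round(1))
E
python3 fitpad.py "[.482,-.263,-.018]" 0.0 w10 w11
```

```text
tool_pos: [0.4438, -0.2612, 0.1524]
wrist_force: [-0.5, -0.6, -0.7]
opening: 0.0853
14.35 [ 0.44377507 -0.26122428  0.1523416 ] [ 9.96314806e-03  9.99949569e-01  7.09973790e-04 -1.04490012e-03]
time_s: 14.85
tool_pos: [0.4533, -0.2272, 0.1535]
14.9 [ 0.45320401 -0.227479    0.15358732] [ 1.09819394e-02  9.99939596e-01 -2.12236963e-04 -3.96170779e-04]
w10 [    0     0   359   444 68422] [318. 265.]
w11 [    0     0   317   389 55792] [277. 255.]
0.0 [ 0.3281 -0.4014  1.6133] 92.43 233494.8
0.002 [ 0.328  -0.4039  1.2381] 70.94 233599.1
0.004 [ 0.3303 -0.3976  1.7851] 102.28 232889.1
```

```bash
python3 - <<'E'
import cv2
im=cv2.cvtColor(cv2.imread("pics/w10.png"),cv2.COLOR_BGR2HSV)
for r in range(200,350,12): print(r,[tuple(int(v) for v in im[r,x]) for x in (240,262,285,300,318,350,375,400)])
E
```

```text
200 [(18, 123, 185), (27, 37, 213), (26, 39, 214), (26, 42, 215), (21, 49, 214), (25, 46, 214), (24, 48, 213), (19, 56, 154)]
212 [(18, 123, 185), (25, 40, 213), (26, 38, 214), (27, 40, 213), (24, 44, 214), (21, 51, 213), (20, 55, 213), (19, 56, 140)]
224 [(20, 43, 214), (24, 41, 213), (27, 37, 193), (28, 36, 193), (25, 38, 194), (24, 41, 192), (20, 54, 212), (20, 51, 131)]
236 [(20, 41, 204), (21, 46, 210), (60, 1, 215), (15, 2, 215), (0, 0, 214), (30, 1, 214), (21, 53, 145), (19, 50, 128)]
248 [(19, 40, 189), (19, 42, 193), (45, 2, 215), (0, 0, 213), (30, 1, 214), (0, 0, 214), (21, 50, 137), (22, 48, 123)]
260 [(20, 41, 192), (20, 44, 193), (30, 1, 214), (30, 1, 214), (120, 18, 97), (30, 1, 214), (21, 51, 130), (20, 47, 129)]
272 [(19, 40, 187), (20, 41, 136), (0, 0, 214), (0, 0, 214), (113, 22, 93), (60, 1, 215), (20, 49, 129), (20, 50, 127)]
284 [(18, 43, 130), (20, 43, 129), (0, 0, 214), (30, 1, 215), (0, 0, 214), (86, 11, 164), (19, 47, 129), (21, 49, 126)]
296 [(20, 43, 132), (20, 43, 131), (85, 9, 166), (90, 9, 165), (85, 9, 165), (86, 11, 164), (20, 47, 131), (20, 51, 129)]
308 [(19, 42, 135), (20, 44, 132), (20, 46, 138), (21, 50, 148), (21, 52, 141), (20, 49, 129), (20, 51, 131), (19, 49, 126)]
320 [(20, 40, 134), (20, 42, 186), (20, 49, 140), (20, 50, 144), (21, 48, 144), (21, 48, 127), (20, 49, 130), (20, 47, 126)]
332 [(19, 41, 186), (21, 43, 196), (20, 47, 147), (21, 47, 142), (20, 46, 133), (20, 49, 126), (20, 49, 129), (18, 51, 126)]
344 [(21, 44, 211), (19, 45, 210), (21, 45, 148), (20, 48, 137), (20, 45, 126), (20, 47, 125), (20, 51, 134), (19, 50, 187)]
```

```bash
sed -i 's/<45)/<25)/; s/for z in(0,.024)/for z in(.024,)/; s/(z0,z0+.002,z0+.004)/(z0-.002,z0,z0+.002)/' fitpad.py; python3 fitpad.py "[.482,-.263,-.018]" 0.0 w10 w11
```

```text
w10 [ 282  225   76   77 5670] [318. 265.]
w11 [ 238  214   78   78 5732] [277. 255.]
-0.002 [ 0.4767 -0.2612 -0.0209] -1.2 1096.9
0.0 [ 0.4746 -0.2611 -0.0211] -1.21 1044.0
0.002 [ 0.4775 -0.2609 -0.0226] -1.29 1076.9
```

```bash
python3 - <<'E'
from h import *
import pickle
for n in("w10","w11"):
    im=cv2.cvtColor(cv2.imread(f"pics/{n}.png"),cv2.COLOR_BGR2HSV);c=pickle.load(open(n+".pkl","rb"));m=(im[...,1]<25)&(im[...,2]>85)
    for r in range(204,306,6):
        x=np.where(m[r,230:370])[0]+230; print(r,x.min() if len(x) else 0,x.max() if len(x) else 0,len(x),im[r,300].tolist(),end="; ")
    R=np.array([[1,.021],[-.021,1]]);P=[[*(R@[a,b]+[.4753,-.261]),.024] for a,b in((-.03,-.03),(-.03,.03),(.03,.03),(.03,-.03))];print(proj(c,P).round(1).tolist())
E
```

```text
204 0 0 0 [26, 42, 214]; 210 0 0 0 [26, 39, 214]; 216 0 0 0 [24, 43, 215]; 222 0 0 0 [25, 42, 214]; 228 284 355 72 [90, 9, 112]; 234 282 357 76 [30, 1, 203]; 240 282 357 76 [30, 1, 215]; 246 282 357 76 [30, 1, 214]; 252 283 357 75 [0, 0, 214]; 258 283 356 74 [0, 0, 214]; 264 283 356 70 [0, 1, 215]; 270 283 356 70 [0, 0, 214]; 276 283 356 74 [60, 1, 215]; 282 283 356 74 [30, 1, 215]; 288 284 356 73 [90, 6, 172]; 294 284 356 73 [86, 11, 159]; 300 284 355 72 [90, 10, 159]; [[281.3, 227.6], [358.2, 227.7], [355.7, 296.3], [283.7, 296.3]]
204 0 0 0 [23, 48, 212]; 210 0 0 0 [24, 46, 212]; 216 244 314 71 [83, 9, 117]; 222 238 314 77 [90, 3, 154]; 228 239 315 77 [30, 1, 212]; 234 239 315 77 [0, 0, 212]; 240 240 315 76 [30, 1, 213]; 246 240 315 76 [0, 0, 214]; 252 240 315 69 [0, 0, 212]; 258 241 315 71 [30, 1, 212]; 264 241 315 75 [60, 1, 213]; 270 242 315 74 [30, 1, 213]; 276 242 315 74 [60, 1, 213]; 282 243 315 73 [0, 0, 213]; 288 243 315 73 [86, 11, 162]; 294 0 0 0 [20, 51, 141]; 300 0 0 0 [21, 50, 138]; [[237.3, 216.3], [314.7, 216.3], [315.1, 286.0], [242.7, 286.1]]
```

```bash
sed -i 's/>85)/>140)/' fitpad.py; python3 fitpad.py "[.480,-.262,-.018]" 0.0 w10 w11
```

```text
w10 [ 282  234   76   68 4763] [319. 263.]
w11 [ 238  222   78   70 4971] [278. 252.]
-0.002 [ 0.4808 -0.2613 -0.0219] -1.26 145.4
0.0 [ 0.4801 -0.2611 -0.0211] -1.21 213.0
0.002 [ 0.4792 -0.261  -0.0111] -0.64 352.9
```

```bash
python3 -m crank '[{"tx":0.2,"ty":-0.4,"tz":-0.2,"roll":0,"hand":85},{"tx":0.54,"ty":-0.68,"tz":-0.6,"roll":0,"hand":85},{"tx":0.54,"ty":-0.68,"tz":-1.2,"roll":0,"hand":85},{"tx":0.54,"ty":-0.68,"tz":-1.7,"roll":0,"hand":85},{"tx":0.54,"ty":-0.68,"tz":-2.2,"roll":0,"hand":85},{"tx":0.54,"ty":-0.68,"tz":-2.5,"roll":0,"hand":85},{"tx":0.54,"ty":-0.68,"tz":-2.7,"roll":0,"hand":85},{"tx":0.54,"ty":-0.68,"tz":-2.8,"roll":0,"hand":85},{"tx":0.54,"ty":-0.68,"tz":-2.8,"roll":0,"hand":85},{"tx":0.54,"ty":-0.68,"tz":-2.8,"roll":0,"hand":85}]' 20|grep -E "pos|rot|wrist"
```

```text
tool_pos: [0.4811, -0.2613, 0.0144]
ee_rot: [0.011, 1.0, -0.0, 0.001]
wrist_force: [0.8, -0.0, 0.4]
```

```bash
python3 -m crank '[{"tx":0,"ty":0,"tz":-0.02,"roll":0,"hand":50},{"tx":0,"ty":0,"tz":-0.02,"roll":0,"hand":50},{"tx":0,"ty":0,"tz":-0.02,"roll":0,"hand":50},{"tx":0,"ty":0,"tz":-0.02,"roll":0,"hand":50},{"tx":0,"ty":0,"tz":-0.02,"roll":0,"hand":50},{"tx":0,"ty":0,"tz":-0.02,"roll":0,"hand":50},{"tx":0,"ty":0,"tz":-0.02,"roll":0,"hand":50},{"tx":0,"ty":0,"tz":-0.02,"roll":0,"hand":50},{"tx":0,"ty":0,"tz":-0.02,"roll":0,"hand":50}]' 45|grep -E "pos|wrist|open|grasp"
python3 -m crank '[{"tx":0,"ty":0,"tz":0.05,"roll":0,"hand":50},{"tx":0,"ty":0,"tz":0.2,"roll":0,"hand":50},{"tx":0,"ty":0,"tz":0.5,"roll":0,"hand":50},{"tx":0,"ty":0,"tz":0.9,"roll":0,"hand":50},{"tx":0,"ty":0,"tz":1.3,"roll":0,"hand":50},{"tx":0,"ty":0,"tz":1.7,"roll":-0.2,"hand":50},{"tx":0,"ty":0,"tz":1.9,"roll":-0.4,"hand":50},{"tx":0,"ty":0,"tz":2,"roll":-0.45,"hand":50},{"tx":0,"ty":0,"tz":2,"roll":-0.45,"hand":50},{"tx":0,"ty":0,"tz":2,"roll":-0.45,"hand":50},{"tx":0,"ty":0,"tz":2,"roll":-0.45,"hand":50}]' |grep -E "time|pos|rot|wrist|open|grasp"; python3 snap.py w12
python3 fitpad.py "[.4806,-.2615,-.06]" 0.1005 w12
```

```text
tool_pos: [0.4812, -0.2615, 0.0138]
wrist_force: [-0.7, -0.2, 6.2]
opening: 0.0589
grasp_force: 50.2
time_s: 17.9
tool_pos: [0.4801, -0.2605, 0.1118]
ee_rot: [0.03, 1.0, 0.0, -0.001]
wrist_force: [0.0, -0.0, -2.3]
opening: 0.0589
grasp_force: 49.4
17.95 [ 0.48013775 -0.2605899   0.11186665] [ 3.00017824e-02  9.99549329e-01  3.88686266e-04 -9.38735598e-04]
w12 [  242   256   158   129 17731] [315. 315.]
0.0985 [ 0.479  -0.259  -0.0603] -3.45 342.9
0.1005 [ 0.4782 -0.2593 -0.0581] -3.33 918.4
0.10250000000000001 [ 0.4774 -0.2582 -0.0681] -3.9 1536.5
```

```bash
python3 fitpad.py "[.479,-.259,-.06]" 0.0965 w12; python3 - <<'E'
from h import *
im=cv2.cvtColor(cv2.imread("pics/w12.png"),cv2.COLOR_BGR2HSV);m=(im[...,1]<25)&(im[...,2]>140)
for r in range(250,390,10):
    x=np.where(m[r,200:440])[0]+200; print(r,(x.min(),x.max(),len(x)) if len(x) else 0,end="; ")
import pickle
c=pickle.load(open("w12.pkl","rb"));Z=np.array([[1,.06],[-.06,1]])
print(proj(c,[[*(Z@[a,b]+[.479,-.2605]),.0985+.024] for a,b in((-.03,-.03),(-.03,.03),(.03,.03),(.03,-.03))]).round(1).tolist())
E
```

```text
w12 [  242   256   158   129 17731] [321. 307.]
0.0945 [ 0.4807 -0.2595 -0.0588] -3.37 744.1
0.0965 [ 0.4799 -0.2591 -0.0593] -3.4 210.0
0.0985 [ 0.479  -0.2591 -0.0601] -3.44 343.9
250 0; 260 (np.int64(242), np.int64(399), 158); 270 (np.int64(243), np.int64(399), 157); 280 (np.int64(244), np.int64(398), 155); 290 (np.int64(244), np.int64(397), 154); 300 (np.int64(246), np.int64(396), 151); 310 (np.int64(248), np.int64(394), 118); 320 (np.int64(249), np.int64(392), 106); 330 (np.int64(249), np.int64(392), 111); 340 (np.int64(224), np.int64(391), 119); 350 (np.int64(251), np.int64(390), 140); 360 (np.int64(250), np.int64(391), 142); 370 (np.int64(251), np.int64(391), 141); 380 (np.int64(252), np.int64(390), 139); [[237.3, 256.1], [396.4, 256.1], [387.0, 385.5], [247.7, 385.5]]
```

```bash
python3 -m crank '[{"tx":0,"ty":0.1,"tz":0.3,"roll":0,"hand":50},{"tx":0,"ty":0.4,"tz":0.6,"roll":0,"hand":50},{"tx":0.1,"ty":0.9,"tz":0.7,"roll":0,"hand":50},{"tx":0.2,"ty":1.5,"tz":0.7,"roll":0,"hand":50},{"tx":0.4,"ty":2.1,"tz":0.7,"roll":0,"hand":50},{"tx":0.7,"ty":2.7,"tz":0.7,"roll":0,"hand":50},{"tx":1.1,"ty":3.1,"tz":0.7,"roll":0,"hand":50},{"tx":1.5,"ty":3.4,"tz":0.7,"roll":0,"hand":50},{"tx":1.75,"ty":3.5,"tz":0.5,"roll":0,"hand":50},{"tx":1.85,"ty":3.5,"tz":0.2,"roll":0,"hand":50},{"tx":1.85,"ty":3.5,"tz":-0.1,"roll":0,"hand":50},{"tx":1.85,"ty":3.5,"tz":-0.4,"roll":0,"hand":50},{"tx":1.85,"ty":3.5,"tz":-0.6,"roll":0,"hand":50},{"tx":1.85,"ty":3.5,"tz":-0.6,"roll":0,"hand":50},{"tx":1.85,"ty":3.5,"tz":-0.6,"roll":0,"hand":50},{"tx":1.85,"ty":3.5,"tz":-0.6,"roll":0,"hand":50}]' |grep -E "time|pos|rot|wrist|open|grasp"
```

```text
time_s: 19.55
tool_pos: [0.5736, -0.0864, 0.0834]
ee_rot: [0.03, 1.0, -0.0, 0.001]
wrist_force: [0.6, -0.8, -2.3]
opening: 0.0591
grasp_force: 49.3
```

```bash
python3 -m crank '[{"tx":-0.01,"ty":0.01,"tz":-0.15,"roll":0,"hand":50},{"tx":-0.01,"ty":0.01,"tz":-0.28,"roll":0,"hand":50},{"tx":-0.01,"ty":0.01,"tz":-0.34,"roll":0,"hand":50},{"tx":-0.01,"ty":0.01,"tz":-0.38,"roll":0,"hand":50},{"tx":-0.01,"ty":0.01,"tz":-0.42,"roll":0,"hand":50},{"tx":-0.01,"ty":0.01,"tz":-0.44,"roll":0,"hand":50},{"tx":-0.01,"ty":0.01,"tz":-0.44,"roll":0,"hand":50}]' |grep -E "time|pos|wrist|grasp"
```

```text
time_s: 20.25
tool_pos: [0.5726, -0.0853, 0.0629]
wrist_force: [-2.8, 0.1, 11.5]
grasp_force: 51.0
```

```bash
for i in 1 2; do python3 -m crank '[{"tx":-0.01,"ty":0,"tz":0,"roll":0,"hand":50},{"tx":-0.02,"ty":0,"tz":-0.01,"roll":0,"hand":50},{"tx":-0.02,"ty":0,"tz":-0.01,"roll":0,"hand":50}]' |grep -E "pos|wrist|grasp"; done
```

```text
tool_pos: [0.5726, -0.0853, 0.063]
wrist_force: [-2.6, 1.4, 11.6]
grasp_force: 51.1
tool_pos: [0.5725, -0.0853, 0.063]
wrist_force: [-2.2, 1.1, 14.0]
grasp_force: 51.3
```

```bash
python3 -m crank '[{"tx":0,"ty":0,"tz":0.1,"roll":0,"hand":50},{"tx":0,"ty":0,"tz":0.1,"roll":0,"hand":50},{"tx":0,"ty":0,"tz":0.1,"roll":0,"hand":50}]' |grep -E "pos|wrist";  python3 -m crank '[{"tx":0,"ty":0,"tz":-0.06,"roll":0,"hand":50},{"tx":0,"ty":0,"tz":-0.1,"roll":0,"hand":50},{"tx":0,"ty":0,"tz":-0.14,"roll":0,"hand":50},{"tx":0,"ty":0,"tz":-0.16,"roll":0,"hand":50},{"tx":0,"ty":0,"tz":-0.16,"roll":0,"hand":50}]' |grep -E "pos|wrist|rot"
```

```text
tool_pos: [0.5705, -0.0854, 0.0645]
wrist_force: [0.1, 0.1, -2.4]
tool_pos: [0.5737, -0.0856, 0.0594]
ee_rot: [0.03, 1.0, -0.0, 0.003]
wrist_force: [0.4, 0.9, 13.1]
```

```bash
python3 -m crank '[{"tx":0.03,"ty":0,"tz":0,"roll":0,"hand":50},{"tx":0.06,"ty":0,"tz":-0.02,"roll":0,"hand":50},{"tx":0.06,"ty":0,"tz":-0.04,"roll":0,"hand":50},{"tx":0.06,"ty":0,"tz":-0.04,"roll":0,"hand":50}]' |grep -E "pos|wrist|rot";  python3 -m crank '[{"tx":0,"ty":0.02,"tz":-0.02,"roll":0,"hand":50},{"tx":0,"ty":-0.02,"tz":-0.03,"roll":0,"hand":50},{"tx":0,"ty":0,"tz":-0.04,"roll":0.1,"hand":50},{"tx":0,"ty":0,"tz":-0.04,"roll":-0.1,"hand":50},{"tx":0,"ty":0,"tz":-0.04,"roll":0,"hand":50}]' |grep -E "time|pos|wrist|rot"
```

```text
tool_pos: [0.5737, -0.0856, 0.0593]
ee_rot: [0.03, 1.0, -0.0, 0.0]
wrist_force: [-7.7, 1.3, 29.2]
time_s: 22.55
tool_pos: [0.5738, -0.0856, 0.0592]
ee_rot: [0.03, 1.0, -0.0, 0.001]
wrist_force: [-11.6, 2.2, 40.4]
```

```bash
python3 -m crank '[{"tx":0,"ty":0,"tz":0.06,"roll":0,"hand":50},{"tx":0,"ty":0,"tz":0.06,"roll":0,"hand":50}]' |grep -E "time|pos|wrist|rot"; python3 snap.py w13
sed -i 's/(z0-.002,z0,z0+.002)/(z0-.002,z0,z0+.002,z0+.004)/' fitpad.py; python3 fitpad.py "[.573,-.0845,-.06]" 0.0435 w13
python3 - <<'E'
import cv2;im=cv2.imread("pics/w13.png");s=manip=None
from station import manip
t=manip.capture("scene")[240:340,290:410][:,:,::-1]
a=cv2.resize(im[180:440,190:450],(520,520),interpolation=cv2.INTER_CUBIC)
t=cv2.resize(t,(280,233),interpolation=cv2.INTER_CUBIC);t=cv2.copyMakeBorder(t,0,520-233,0,0,0)
cv2.imwrite("pics/m3.png",cv2.hconcat([a,t]))
E
```

```text
time_s: 22.75
tool_pos: [0.5738, -0.0856, 0.0593]
ee_rot: [0.031, 1.0, -0.0, 0.0]
wrist_force: [-5.8, 0.4, 21.8]
22.8 [ 0.57384934 -0.08554429  0.05934734] [ 3.04771492e-02  9.99535387e-01 -7.97780549e-05  3.83422752e-04]
w13 [  206   134   229   246 26499] [320. 307.]
0.041499999999999995 [ 0.5383 -0.0891 -0.5453] -31.24 20704.9
0.0435 [ 0.5384 -0.0887 -0.5447] -31.21 20093.1
0.0455 [ 0.5383 -0.0883 -0.5448] -31.21 19466.8
0.0475 [ 0.5382 -0.0881 -0.5449] -31.22 18828.4
```

View pics/m3.png

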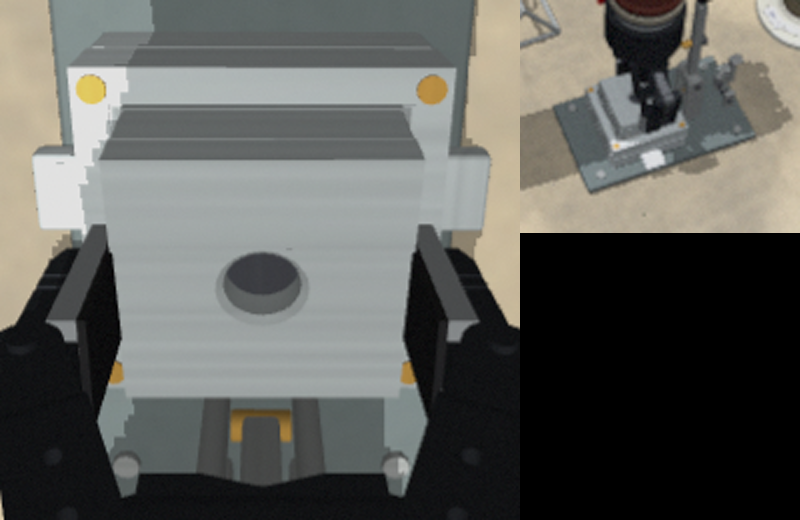

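m3 shows the pad between the fingers over the well, with its near top edge at (100..425,160) and its far edge at (125..398,397). It looks pitched, with the near side high. I'll quantify that with PnP against the in-hand view w12.

```bash
cat > pitch.py <<'E'
from h import *
import pickle
from scipy.spatial.transform import Rotation as Ro
from scipy.optimize import least_squares
def fit(n,px,z):
    c=pickle.load(open(n+".pkl","rb"));px=np.array(px,float);L=np.array([[-.03,-.03,0],[-.03,.03,0],[.03,.03,0],[.03,-.03,0]])
    def W(q): return Ro.from_euler("zyx",[q[3],q[4],q[5]]).apply(L)+q[:3]
    r=least_squares(lambda q:(proj(c,W(q))-px).ravel(),z+[-.06,0,0]);print(n,r.x[:3].round(4),np.degrees(r.x[3:]).round(2),"res",np.abs(r.fun).max().round(1));print(W(r.x)[:,2].round(4))
fit("w13",[(240,260),(402.5,260),(389,378.5),(252.5,378.5)],[.573,-.0845,.067])
fit("w12",[(241.5,256),(399.8,256),(390.5,385),(251.5,385)],[.479,-.259,.122])
E
python3 pitch.py; python3 - <<'E'
import cv2,numpy as np
for n in("w12","w13"):
    g=cv2.cvtColor(cv2.imread(f"pics/{n}.png"),cv2.COLOR_BGR2GRAY).astype(int)
    print(n,"near",g[250:268,300].tolist(),"far",g[370:392,280].tolist())
    for r in(275,350,365): print(r,g[r,236:258].tolist(),g[r,386:406].tolist())
E
```

```text
w13 [ 0.5727 -0.0839  0.0699] [-3.65  6.75  0.2 ] res 0.3
[0.0735 0.0733 0.0662 0.0665]
w12 [ 0.4791 -0.259   0.1222] [-3.3  -0.08  0.23] res 0.1
[0.122  0.1223 0.1224 0.1221]
w12 near [111, 115, 117, 97, 90, 107, 203, 217, 218, 217, 217, 218, 217, 217, 217, 217, 218, 217] far [153, 154, 155, 156, 160, 160, 159, 158, 157, 155, 156, 155, 155, 153, 149, 145, 144, 144, 146, 145, 147, 146]
275 [179, 179, 179, 177, 178, 177, 177, 197, 214, 217, 218, 217, 218, 217, 217, 218, 218, 217, 216, 218, 218, 218] [218, 218, 218, 218, 218, 218, 216, 217, 217, 216, 218, 218, 199, 143, 122, 123, 123, 124, 124, 124]
350 [11, 13, 12, 7, 12, 7, 13, 11, 11, 11, 12, 12, 10, 12, 105, 153, 158, 158, 157, 157, 158, 159] [156, 156, 155, 156, 155, 108, 44, 8, 12, 13, 11, 11, 11, 10, 11, 14, 10, 9, 13, 6]
365 [11, 11, 11, 11, 9, 8, 10, 12, 13, 47, 177, 197, 198, 198, 181, 161, 159, 159, 158, 159, 159, 159] [158, 158, 157, 156, 156, 151, 129, 120, 120, 114, 61, 13, 14, 6, 14, 9, 14, 12, 10, 13]
w13 near [105, 101, 99, 101, 103, 102, 102, 102, 100, 99, 153, 164, 165, 167, 168, 169, 171, 171] far [165, 166, 164, 162, 162, 161, 160, 160, 138, 106, 96, 96, 97, 94, 96, 95, 96, 95, 95, 95, 95, 93]
275 [175, 176, 176, 177, 175, 169, 166, 167, 168, 166, 168, 167, 167, 166, 166, 167, 168, 167, 167, 167, 166, 167] [163, 163, 163, 163, 163, 162, 162, 163, 162, 162, 162, 162, 163, 162, 163, 168, 171, 170, 170, 171]
350 [12, 17, 10, 12, 9, 11, 10, 12, 11, 14, 10, 8, 15, 15, 106, 159, 165, 164, 164, 166, 164, 165] [162, 164, 162, 163, 162, 113, 46, 10, 14, 12, 15, 14, 15, 14, 14, 15, 9, 13, 7, 9]
365 [12, 9, 10, 7, 12, 12, 12, 12, 13, 34, 121, 133, 134, 135, 132, 147, 158, 160, 160, 161, 160, 160] [159, 160, 159, 159, 155, 141, 136, 136, 134, 128, 67, 14, 12, 14, 11, 14, 14, 14, 13, 11]
```

```bash
python3 -m crank '[{"tx":0,"ty":0,"tz":0.04,"roll":0,"hand":50},{"tx":0.02,"ty":0,"tz":0.05,"roll":0,"hand":50},{"tx":0.04,"ty":0,"tz":0.05,"roll":0,"hand":50},{"tx":0.06,"ty":0,"tz":0.05,"roll":0,"hand":50},{"tx":0.06,"ty":0,"tz":0.05,"roll":0,"hand":50}]' |grep -E "time|pos|wrist|rot"; python3 snap.py w14
cat > near.py <<'E'
import cv2,numpy as np,sys
g=cv2.cvtColor(cv2.imread(f"pics/{sys.argv[1]}.png"),cv2.COLOR_BGR2GRAY).astype(int)
print("near300",g[215:270,300].tolist(),"far280",g[365:395,280].tolist());print("row275",g[275,230:256].tolist(),g[275,386:412].tolist(),"row350",g[350,246:256].tolist(),g[350,386:396].tolist())
E
python3 near.py w14
```

```text
time_s: 23.35
tool_pos: [0.5739, -0.0855, 0.0594]
ee_rot: [0.03, 1.0, 0.0, -0.003]
wrist_force: [-7.3, 1.2, 13.7]
23.4 [ 0.57383939 -0.08556963  0.05940938] [ 3.03759033e-02  9.99533352e-01 -2.94826267e-05 -3.22207900e-03]
near300 [178, 179, 178, 179, 179, 179, 180, 181, 181, 181, 181, 180, 181, 180, 181, 180, 180, 121, 98, 127, 106, 99, 102, 101, 99, 98, 99, 99, 99, 99, 100, 99, 97, 105, 110, 102, 99, 100, 101, 102, 102, 101, 100, 99, 126, 156, 164, 166, 167, 169, 170, 171, 171, 170, 168] far280 [159, 159, 159, 161, 163, 166, 166, 163, 162, 163, 161, 160, 160, 149, 114, 95, 95, 95, 95, 94, 94, 94, 96, 94, 94, 94, 95, 94, 95, 95]
row275 [225, 225, 225, 224, 186, 176, 176, 177, 176, 176, 175, 170, 168, 168, 167, 168, 167, 167, 167, 167, 167, 167, 166, 167, 167, 166] [162, 163, 163, 163, 163, 163, 164, 164, 163, 163, 163, 163, 162, 163, 165, 169, 171, 170, 171, 171, 172, 171, 170, 170, 170, 170] row350 [9, 15, 11, 17, 103, 159, 164, 165, 164, 164] [162, 162, 162, 163, 163, 112, 44, 12, 13, 15]
```

```bash
python3 -m crank '[{"tx":0,"ty":0,"tz":0.06,"roll":0,"hand":50},{"tx":0,"ty":0,"tz":0.1,"roll":0,"hand":50},{"tx":0,"ty":0,"tz":0.1,"roll":0,"hand":50},{"tx":0,"ty":0,"tz":0.1,"roll":0,"hand":50}]' |grep -E "pos|wrist";python3 -m crank '[{"tx":0,"ty":0,"tz":0.03,"roll":0,"hand":50},{"tx":0,"ty":0,"tz":0.03,"roll":0,"hand":50},{"tx":0,"ty":0,"tz":0.03,"roll":0,"hand":50}]' |grep -E "time|pos|wrist"; python3 snap.py w15;python3 near.py w15
```

```text
tool_pos: [0.5767, -0.0853, 0.0628]
wrist_force: [0.0, 0.1, -2.0]
time_s: 24.1
tool_pos: [0.5767, -0.0854, 0.0647]
wrist_force: [-0.5, 0.1, -2.5]
24.15 [ 0.57670634 -0.08535956  0.06471543] [ 3.00461228e-02  9.99548512e-01 -2.89974958e-05 -5.01425335e-05]
near300 [180, 180, 180, 182, 180, 181, 180, 180, 155, 138, 126, 112, 109, 109, 108, 109, 108, 100, 99, 128, 105, 98, 99, 101, 98, 96, 98, 100, 99, 101, 100, 99, 98, 114, 102, 99, 100, 99, 102, 102, 101, 100, 100, 97, 153, 164, 165, 167, 168, 171, 171, 172, 172, 169, 168] far280 [158, 158, 158, 160, 164, 166, 166, 164, 163, 162, 161, 160, 159, 158, 120, 94, 95, 95, 94, 94, 93, 94, 93, 92, 93, 93, 93, 94, 94, 93]
row275 [224, 225, 224, 183, 173, 173, 174, 173, 173, 173, 174, 170, 168, 167, 166, 168, 167, 168, 167, 166, 168, 168, 167, 168, 166, 167] [163, 163, 163, 163, 163, 163, 163, 162, 164, 164, 162, 162, 163, 163, 166, 167, 169, 169, 168, 168, 168, 168, 171, 174, 174, 174] row350 [10, 13, 14, 10, 105, 158, 164, 164, 164, 163] [161, 161, 163, 162, 162, 112, 45, 13, 10, 12]
```

```bash
python3 -m crank '[{"tx":-0.01,"ty":0,"tz":-0.04,"roll":0,"hand":50},{"tx":-0.01,"ty":0,"tz":-0.08,"roll":0,"hand":50},{"tx":-0.01,"ty":0,"tz":-0.11,"roll":0,"hand":50},{"tx":-0.01,"ty":0,"tz":-0.11,"roll":0,"hand":50},{"tx":-0.01,"ty":0,"tz":-0.11,"roll":0,"hand":50}]' |grep -E "pos|wrist"; python3 -m crank '[{"tx":-0.01,"ty":0,"tz":-0.02,"roll":0,"hand":50},{"tx":-0.02,"ty":0,"tz":-0.04,"roll":0,"hand":50},{"tx":-0.03,"ty":0,"tz":-0.06,"roll":0,"hand":50},{"tx":-0.04,"ty":0,"tz":-0.08,"roll":0,"hand":50},{"tx":-0.04,"ty":0,"tz":-0.08,"roll":0,"hand":50}]' |grep -E "time|pos|wrist|rot"; python3 snap.py w16;python3 near.py w16
```

```text
tool_pos: [0.5761, -0.0854, 0.0593]
wrist_force: [-0.8, -1.0, -2.2]
time_s: 25.15
tool_pos: [0.5758, -0.0854, 0.0586]
ee_rot: [0.03, 1.0, -0.0, 0.002]
wrist_force: [-4.0, 0.5, 15.3]
25.2 [ 0.57579414 -0.08536888  0.05856129] [ 3.00412502e-02  9.99546121e-01 -7.98411331e-05  2.25149860e-03]
near300 [179, 179, 180, 180, 181, 181, 181, 181, 181, 180, 180, 180, 180, 166, 169, 143, 131, 108, 98, 129, 105, 99, 99, 99, 99, 96, 98, 99, 98, 100, 98, 98, 96, 118, 103, 99, 99, 101, 103, 101, 100, 99, 98, 125, 159, 165, 167, 170, 172, 170, 171, 173, 172, 171, 168] far280 [161, 160, 158, 160, 162, 166, 167, 165, 163, 162, 161, 161, 160, 159, 139, 107, 94, 95, 95, 94, 95, 94, 94, 95, 94, 95, 93, 92, 93, 94]
row275 [176, 176, 176, 175, 175, 176, 176, 176, 177, 175, 176, 174, 170, 169, 169, 168, 169, 168, 169, 168, 169, 168, 168, 169, 169, 168] [164, 164, 164, 165, 165, 164, 164, 164, 164, 164, 164, 165, 164, 164, 167, 172, 172, 172, 172, 172, 172, 172, 171, 171, 172, 172] row350 [13, 9, 11, 11, 105, 159, 165, 165, 163, 165] [163, 162, 163, 164, 164, 113, 45, 13, 12, 14]
```

```bash
python3 -m crank '[{"tx":0,"ty":0,"tz":-0.03,"roll":0,"hand":50},{"tx":0,"ty":0,"tz":-0.06,"roll":0,"hand":50},{"tx":-0.01,"ty":0,"tz":-0.08,"roll":0,"hand":50},{"tx":-0.01,"ty":0,"tz":-0.08,"roll":0,"hand":50}]' |grep -E "pos|wrist"; python3 -m crank '[{"tx":-0.02,"ty":0,"tz":-0.02,"roll":0,"hand":50},{"tx":-0.02,"ty":0,"tz":-0.04,"roll":0,"hand":50},{"tx":-0.02,"ty":0,"tz":-0.04,"roll":0,"hand":50}]' |grep -E "time|pos|wrist|rot"; python3 snap.py w17;python3 near.py w17
```

```text
tool_pos: [0.5743, -0.0852, 0.0561]
wrist_force: [-8.7, 1.4, 25.9]
time_s: 25.9
tool_pos: [0.5741, -0.0853, 0.0556]
ee_rot: [0.03, 1.0, -0.0, 0.002]
wrist_force: [-10.5, 1.9, 33.8]
25.95 [ 0.57408139 -0.08525333  0.05553259] [ 3.00893138e-02  9.99544414e-01 -3.33535479e-05  2.36586700e-03]
near300 [130, 171, 179, 178, 179, 178, 178, 177, 178, 179, 179, 179, 180, 179, 179, 180, 179, 178, 178, 179, 170, 142, 127, 101, 94, 93, 93, 95, 94, 95, 95, 91, 110, 98, 94, 94, 97, 97, 94, 95, 126, 163, 170, 172, 173, 176, 177, 177, 178, 177, 176, 174, 173, 172, 170] far280 [166, 167, 166, 163, 161, 160, 161, 161, 163, 167, 167, 167, 165, 163, 163, 162, 162, 162, 162, 140, 107, 95, 94, 94, 94, 93, 94, 93, 94, 93]
row275 [224, 185, 174, 175, 174, 174, 174, 175, 175, 176, 176, 175, 174, 173, 174, 174, 176, 173, 174, 175, 175, 175, 174, 173, 173, 174] [171, 170, 170, 171, 169, 170, 171, 170, 170, 171, 170, 170, 170, 170, 170, 169, 169, 170, 169, 169, 168, 169, 169, 169, 169, 167] row350 [11, 11, 11, 60, 155, 165, 165, 164, 165, 164] [162, 163, 162, 163, 162, 164, 95, 26, 15, 15]
```

```bash
python3 -m crank '[{"tx":0,"ty":0,"tz":0.05,"roll":0,"hand":50},{"tx":0.02,"ty":0,"tz":0.08,"roll":0,"hand":50},{"tx":0.02,"ty":0,"tz":0.08,"roll":0,"hand":64},{"tx":0.02,"ty":0,"tz":0.08,"roll":0,"hand":70},{"tx":0.02,"ty":0,"tz":0.08,"roll":0,"hand":80},{"tx":0.02,"ty":0,"tz":0.08,"roll":0,"hand":80},{"tx":0.02,"ty":0,"tz":0.2,"roll":0,"hand":80},{"tx":0,"ty":0,"tz":0.5,"roll":0,"hand":80},{"tx":-0.4,"ty":0,"tz":1,"roll":0,"hand":80},{"tx":-0.9,"ty":0,"tz":1.6,"roll":0,"hand":80},{"tx":-1.2,"ty":0,"tz":2,"roll":0,"hand":80},{"tx":-1.2,"ty":0,"tz":2,"roll":0,"hand":80},{"tx":-1.2,"ty":0,"tz":2,"roll":0,"hand":80},{"tx":-1.2,"ty":0,"tz":2,"roll":0,"hand":80}]' |grep -E "time|pos|wrist|rot|open"; python3 snap.py w18
python3 - <<'E'
from h import *
import pickle
c=pickle.load(open("w18.pkl","rb"));P=[]
for z in(.067,):
    Z=np.array([[np.cos(.061),np.sin(.061)],[-np.sin(.061),np.cos(.061)]])
    pr=proj(c,[[*(Z@[a,b]+[.5725,-.084]),z] for a,b in((-.03,-.03),(-.03,.03),(.03,.03),(.03,-.03))]);print(pr.round(1).tolist())
g=cv2.cvtColor(cv2.imread("pics/w18.png"),cv2.COLOR_BGR2GRAY).astype(int);h=cv2.cvtColor(cv2.imread("pics/w18.png"),cv2.COLOR_BGR2HSV)
x=int(pr[:,0].mean())-25;r0=int(pr[0,1]);r1=int(pr[2,1]);print(x,r0-20,g[r0-20:r0+15,x].tolist(),r1-12,g[r1-12:r1+15,x].tolist())
for r in(r0+10,r1-10):
  for u in(int(pr[:,0].min()),int(pr[:,0].max())): print(r,u-12,g[r,u-12:u+14].tolist())
E
```

```text
time_s: 27.35
tool_pos: [0.5131, -0.0852, 0.149]
ee_rot: [0.03, 1.0, 0.0, 0.0]
wrist_force: [0.5, -0.7, -0.5]
opening: 0.0799
27.4 [ 0.51301427 -0.08520823  0.14863224] [ 2.99214884e-02  9.99552173e-01  7.59734969e-05 -3.89106640e-04]
[[281.6, 286.7], [369.7, 286.8], [366.0, 360.4], [284.3, 360.3]]
300 266 [167, 167, 168, 166, 167, 168, 167, 150, 108, 90, 85, 88, 86, 86, 87, 99, 89, 89, 89, 88, 132, 157, 163, 165, 167, 166, 163, 161, 160, 160, 161, 163, 164, 162, 161] 348 [157, 156, 154, 152, 152, 156, 159, 156, 155, 155, 153, 151, 110, 89, 90, 90, 88, 90, 89, 88, 88, 88, 87, 87, 88, 87, 86]
296 269 [164, 163, 162, 163, 163, 163, 163, 163, 163, 163, 162, 163, 156, 147, 159, 162, 162, 162, 163, 163, 162, 162, 162, 162, 162, 162]
296 357 [158, 158, 157, 158, 158, 158, 158, 157, 158, 157, 157, 157, 158, 157, 157, 158, 157, 158, 158, 158, 158, 157, 158, 159, 161, 161]
350 269 [127, 96, 87, 118, 153, 158, 133, 120, 123, 127, 123, 120, 135, 156, 155, 153, 154, 154, 155, 154, 155, 154, 155, 154, 155, 155]
350 357 [154, 153, 153, 155, 153, 154, 154, 155, 152, 154, 157, 140, 157, 169, 171, 164, 179, 207, 213, 214, 157, 130, 128, 128, 128, 129]
```

The pad matches a level face at 67 mm to within about 0.7 px on both edges, so it is home. Next is the lever.

```bash
python3 -m crank '[{"tx":0,"ty":0,"tz":0.7,"roll":0,"hand":60},{"tx":0,"ty":0,"tz":1.5,"roll":0,"hand":60},{"tx":0,"ty":0,"tz":2.3,"roll":0,"hand":60},{"tx":0.1,"ty":0,"tz":2.8,"roll":0,"hand":60},{"tx":0.7,"ty":-0.03,"tz":2.8,"roll":0,"hand":60},{"tx":1.4,"ty":-0.05,"tz":2.8,"roll":0,"hand":60},{"tx":2,"ty":-0.07,"tz":2.8,"roll":0,"hand":60},{"tx":2.35,"ty":-0.07,"tz":2.8,"roll":0,"hand":60},{"tx":2.39,"ty":-0.07,"tz":2.6,"roll":0,"hand":60},{"tx":2.39,"ty":-0.07,"tz":2.2,"roll":0,"hand":60},{"tx":2.39,"ty":-0.07,"tz":1.8,"roll":0,"hand":60},{"tx":2.39,"ty":-0.07,"tz":1.5,"roll":0,"hand":60},{"tx":2.39,"ty":-0.07,"tz":1.44,"roll":0,"hand":60},{"tx":2.39,"ty":-0.07,"tz":1.44,"roll":0,"hand":60}]' 30|grep -E "time|pos|wrist|rot|open"; python3 -m crank '[{"tx":0,"ty":0,"tz":0,"roll":0,"hand":20},{"tx":0,"ty":0,"tz":0,"roll":0,"hand":20},{"tx":0,"ty":0,"tz":0,"roll":0,"hand":20},{"tx":0,"ty":0,"tz":0,"roll":0,"hand":20},{"tx":0,"ty":0,"tz":0,"roll":0,"hand":20},{"tx":0,"ty":0,"tz":0,"roll":0,"hand":20},{"tx":0,"ty":0,"tz":0,"roll":0,"hand":20}]' 30|grep -E "time|pos|wrist|open|grasp"
```

```text
time_s: 28.8
tool_pos: [0.6312, -0.0888, 0.2201]
ee_rot: [0.03, 1.0, 0.0, -0.001]
wrist_force: [-0.7, -0.1, 0.6]
opening: 0.0601
time_s: 29.5
tool_pos: [0.6327, -0.0894, 0.2225]
wrist_force: [-0.4, -1.9, 6.3]
opening: 0.0247
grasp_force: 29.5
```

```bash
python3 -m crank '[{"tx":-0.29,"ty":0.02,"tz":-0.01,"roll":0,"hand":20},{"tx":-0.58,"ty":0.035,"tz":-0.06,"roll":0,"hand":20},{"tx":-0.86,"ty":0.05,"tz":-0.13,"roll":0,"hand":20},{"tx":-1.13,"ty":0.07,"tz":-0.23,"roll":0,"hand":20},{"tx":-1.39,"ty":0.085,"tz":-0.355,"roll":0,"hand":20},{"tx":-1.64,"ty":0.1,"tz":-0.51,"roll":0,"hand":20},{"tx":-1.87,"ty":0.115,"tz":-0.68,"roll":0,"hand":20},{"tx":-2.08,"ty":0.127,"tz":-0.88,"roll":0,"hand":20},{"tx":-2.27,"ty":0.14,"tz":-1.1,"roll":0,"hand":20},{"tx":-2.44,"ty":0.15,"tz":-1.33,"roll":0,"hand":20},{"tx":-2.44,"ty":0.15,"tz":-1.33,"roll":0,"hand":20}]' |grep -E "time|pos|wrist|open|grasp"
```

```text
time_s: 30.6
tool_pos: [0.5068, -0.0815, 0.1539]
wrist_force: [-5.7, -0.6, 7.8]
opening: 0.0247
grasp_force: 30.9
```

```bash
python3 -m crank '[{"tx":-0.14,"ty":0.01,"tz":-0.25,"roll":0,"hand":20},{"tx":-0.26,"ty":0.015,"tz":-0.52,"roll":0,"hand":20},{"tx":-0.35,"ty":0.02,"tz":-0.8,"roll":0,"hand":20},{"tx":-0.41,"ty":0.025,"tz":-1.08,"roll":0,"hand":20},{"tx":-0.45,"ty":0.03,"tz":-1.36,"roll":0,"hand":20},{"tx":-0.455,"ty":0.03,"tz":-1.5,"roll":0,"hand":20},{"tx":-0.455,"ty":0.03,"tz":-1.6,"roll":0,"hand":20},{"tx":-0.455,"ty":0.03,"tz":-1.66,"roll":0,"hand":20},{"tx":-0.455,"ty":0.03,"tz":-1.7,"roll":0,"hand":20},{"tx":-0.455,"ty":0.03,"tz":-1.7,"roll":0,"hand":20}]' |grep -E "time|pos|wrist|open|grasp"
```

```text
time_s: 31.6
tool_pos: [0.4845, -0.0801, 0.0692]
wrist_force: [-6.4, -1.7, 4.1]
opening: 0.0247
grasp_force: 40.0
```

```bash
python3 -m crank '[{"tx":0,"ty":0,"tz":-0.03,"roll":0,"hand":20},{"tx":0,"ty":0,"tz":-0.06,"roll":0,"hand":20},{"tx":0,"ty":0,"tz":-0.06,"roll":0,"hand":20},{"tx":0,"ty":0,"tz":-0.06,"roll":0,"hand":20}]' |grep -E "time|pos|wrist|open|grasp"
```

```text
time_s: 32.0
tool_pos: [0.485, -0.0802, 0.0664]
wrist_force: [-5.5, -0.9, 3.5]
opening: 0.0245
grasp_force: 40.2
```

```bash
for i in 1 2 3; do python3 -m crank '[{"tx":0,"ty":0,"tz":0.08,"roll":0,"hand":20},{"tx":0,"ty":0,"tz":0.14,"roll":0,"hand":20},{"tx":0,"ty":0,"tz":0.14,"roll":0,"hand":20}]' |grep -E "time|pos|wrist|open|grasp"; done
```

```text
time_s: 32.3
tool_pos: [0.4856, -0.0802, 0.0741]
wrist_force: [-5.4, -0.7, 3.4]
opening: 0.0252
grasp_force: 40.2
time_s: 32.6
tool_pos: [0.4866, -0.0803, 0.0812]
wrist_force: [-4.7, -1.6, 2.9]
opening: 0.0249
grasp_force: 40.2
time_s: 32.9
tool_pos: [0.488, -0.0803, 0.0886]
wrist_force: [-3.0, -2.7, 3.2]
opening: 0.0248
grasp_force: 40.2
```

```bash
for i in 1 2; do python3 -m crank '[{"tx":-0.03,"ty":0,"tz":-0.12,"roll":0,"hand":20},{"tx":-0.05,"ty":0,"tz":-0.24,"roll":0,"hand":20},{"tx":-0.05,"ty":0,"tz":-0.24,"roll":0,"hand":20}]' |grep -E "time|pos|wrist"; done
python3 - <<'E'
from h import *
s=cam("scene");g=cv2.cvtColor(manip.capture("scene"),cv2.COLOR_RGB2GRAY).astype(int);g0=cv2.cvtColor(cv2.imread("pics/scene0.png"),cv2.COLOR_BGR2GRAY).astype(int)
H=np.array([.633,-.089,.078]);ax=np.array([-.998,.061,0])
for th in(1.2,1.35,1.45,1.52,1.57,1.62,1.7):
    P=[H+r*(np.sin(th)*ax+np.cos(th)*np.array([0,0,1])) for r in(.03,.05,.07,.09,.11,.145)];u=proj(s,P);print(th,u.round(1).tolist())
u=proj(s,[H+.07*ax])[0].round().astype(int);print("col",u,g[u[1]-12:u[1]+12,u[0]].tolist());u=proj(s,[H+.1*ax])[0].round().astype(int);print("col",u,g[u[1]-12:u[1]+12,u[0]].tolist())
E
```

```text
time_s: 33.2
tool_pos: [0.4858, -0.0802, 0.0753]
wrist_force: [-1.6, -3.2, 3.3]
time_s: 33.5
tool_pos: [0.4849, -0.0801, 0.0636]
wrist_force: [1.9, -3.6, 3.3]
1.2 [[353.0, 273.4], [346.0, 274.0], [338.8, 274.6], [331.5, 275.2], [324.0, 275.8], [310.6, 277.0]]
1.35 [[352.4, 274.5], [345.0, 275.9], [337.4, 277.3], [329.7, 278.8], [321.9, 280.2], [308.0, 282.8]]
1.45 [[352.1, 275.3], [344.5, 277.2], [336.8, 279.1], [329.0, 281.0], [321.1, 283.0], [307.1, 286.5]]
1.52 [[352.0, 275.8], [344.3, 278.0], [336.6, 280.3], [328.7, 282.6], [320.8, 284.9], [306.8, 289.0]]
1.57 [[352.0, 276.1], [344.2, 278.6], [336.5, 281.1], [328.6, 283.6], [320.7, 286.1], [306.7, 290.6]]
1.62 [[351.9, 276.5], [344.2, 279.2], [336.4, 281.9], [328.6, 284.6], [320.7, 287.4], [306.8, 292.2]]
1.7 [[352.0, 277.0], [344.3, 280.1], [336.5, 283.1], [328.8, 286.2], [321.0, 289.3], [307.3, 294.7]]
col [336 281] [173, 171, 170, 155, 150, 151, 152, 147, 131, 123, 122, 117, 99, 86, 110, 140, 152, 152, 154, 156, 152, 153, 155, 157]
col [325 285] [168, 167, 160, 151, 154, 149, 132, 121, 115, 120, 121, 105, 87, 119, 154, 158, 159, 156, 157, 152, 142, 134, 113, 100]
```

```bash
cat > lv.py <<'E'
from h import *
s=cam("scene");g=cv2.cvtColor(manip.capture("scene"),cv2.COLOR_RGB2GRAY).astype(int)
for x in(345,336,330,325): print(x,g[268:296,x].tolist())
E
python3 lv.py; python3 -m crank '[{"tx":0,"ty":0,"tz":0.12,"roll":0,"hand":20},{"tx":0,"ty":0,"tz":0.24,"roll":0,"hand":20},{"tx":0.02,"ty":0,"tz":0.36,"roll":0,"hand":20},{"tx":0.04,"ty":0,"tz":0.5,"roll":0,"hand":20},{"tx":0.04,"ty":0,"tz":0.5,"roll":0,"hand":20}]' |grep -E "time|pos|wrist|open";python3 lv.py
```

```text
345 [169, 159, 150, 153, 153, 152, 145, 124, 119, 121, 109, 90, 125, 152, 153, 153, 151, 151, 148, 149, 154, 152, 155, 143, 117, 108, 101, 109]
336 [172, 174, 174, 167, 154, 148, 152, 152, 146, 135, 124, 121, 117, 96, 84, 107, 141, 151, 151, 155, 154, 156, 156, 155, 156, 155, 145, 125]
330 [172, 174, 173, 170, 162, 157, 153, 153, 155, 154, 144, 118, 122, 123, 114, 90, 100, 136, 157, 154, 156, 145, 129, 113, 91, 77, 89, 103]
325 [178, 174, 169, 169, 167, 165, 165, 159, 153, 152, 147, 133, 124, 118, 120, 119, 108, 93, 124, 151, 157, 155, 160, 156, 153, 144, 131, 115]
time_s: 34.1
tool_pos: [0.4851, -0.08, 0.0855]
wrist_force: [9.1, -6.9, -29.0]
opening: 0.0248
345 [164, 160, 151, 152, 152, 139, 116, 117, 114, 98, 96, 128, 155, 153, 154, 149, 152, 149, 152, 150, 153, 147, 153, 145, 119, 104, 100, 105]
336 [174, 173, 172, 168, 156, 148, 149, 141, 118, 117, 116, 101, 90, 100, 108, 119, 138, 152, 149, 153, 152, 155, 154, 152, 154, 153, 143, 121]
330 [172, 172, 172, 169, 162, 155, 149, 150, 139, 122, 112, 117, 105, 89, 120, 152, 154, 153, 155, 153, 154, 146, 128, 114, 92, 72, 87, 102]
325 [175, 172, 167, 169, 165, 165, 164, 158, 153, 142, 119, 117, 120, 107, 85, 90, 101, 129, 145, 150, 154, 156, 155, 156, 150, 141, 129, 113]
```

Raising the tool now meets −29 N, so the pawl has caught. I'll ease down to neutral and let go.

```bash
python3 -m crank '[{"tx":-0.02,"ty":0,"tz":-0.12,"roll":0,"hand":20},{"tx":-0.04,"ty":0.02,"tz":-0.22,"roll":0,"hand":20},{"tx":-0.04,"ty":0.02,"tz":-0.22,"roll":0,"hand":20},{"tx":-0.04,"ty":0.02,"tz":-0.22,"roll":0,"hand":20}]' |grep -E "time|pos|wrist"; python3 -m crank '[{"tx":0,"ty":0,"tz":0,"roll":0,"hand":40},{"tx":0,"ty":0,"tz":0,"roll":0,"hand":60},{"tx":0,"ty":0,"tz":0,"roll":0,"hand":70},{"tx":0,"ty":0,"tz":0,"roll":0,"hand":70},{"tx":0,"ty":0,"tz":0,"roll":0,"hand":70}]' |grep -E "time|pos|wrist|open"; python3 lv.py
```

```text
time_s: 34.55
tool_pos: [0.4844, -0.0799, 0.0782]
wrist_force: [3.7, -5.2, 3.1]
time_s: 35.05
tool_pos: [0.4808, -0.0777, 0.0775]
wrist_force: [-4.5, 1.8, 5.3]
opening: 0.0699
345 [168, 148, 107, 67, 61, 69, 85, 88, 122, 152, 152, 152, 153, 153, 152, 151, 150, 149, 151, 151, 154, 153, 155, 143, 117, 109, 99, 110]
336 [174, 171, 175, 158, 114, 115, 107, 89, 95, 128, 150, 148, 139, 119, 108, 120, 139, 153, 155, 155, 153, 154, 158, 156, 154, 155, 144, 124]
330 [175, 171, 173, 163, 129, 111, 116, 104, 89, 121, 153, 153, 154, 151, 154, 154, 152, 154, 154, 152, 157, 149, 128, 109, 87, 74, 87, 105]
325 [176, 171, 170, 156, 126, 112, 115, 101, 79, 94, 122, 131, 114, 96, 94, 100, 110, 128, 146, 150, 156, 157, 157, 156, 153, 141, 128, 112]
```

The lever moved up on release, to about 1.2 rad and resting under the palm, so the pawl did not hold. I'll ride the lever back up and repeat, pressing deeper.

```bash
python3 -m crank '[{"tx":0.14,"ty":-0.02,"tz":0.35,"roll":0,"hand":70},{"tx":0.32,"ty":-0.03,"tz":0.68,"roll":0,"hand":70},{"tx":0.52,"ty":-0.05,"tz":1,"roll":0,"hand":70},{"tx":0.74,"ty":-0.07,"tz":1.32,"roll":0,"hand":70},{"tx":0.98,"ty":-0.09,"tz":1.6,"roll":0,"hand":70},{"tx":1.24,"ty":-0.11,"tz":1.84,"roll":0,"hand":70},{"tx":1.52,"ty":-0.13,"tz":2.1,"roll":0,"hand":70},{"tx":1.82,"ty":-0.15,"tz":2.3,"roll":0,"hand":70},{"tx":2.12,"ty":-0.18,"tz":2.5,"roll":0,"hand":70},{"tx":2.42,"ty":-0.2,"tz":2.64,"roll":0,"hand":70},{"tx":2.74,"ty":-0.22,"tz":2.8,"roll":0,"hand":70},{"tx":3.04,"ty":-0.23,"tz":2.9,"roll":0,"hand":70},{"tx":3.04,"ty":-0.23,"tz":2.9,"roll":0,"hand":70},{"tx":3.04,"ty":-0.23,"tz":2.9,"roll":0,"hand":70}]' |grep -E "time|pos|wrist"
python3 - <<'E'
from h import *
for n in("scene","top"):
    g=cv2.cvtColor(manip.capture(n),cv2.COLOR_RGB2GRAY);u,v=proj(cam(n),[.633,-.089,.2235])[0];print(n,u,v,[g[int(v)+d,int(u)] for d in range(-8,20,3)])
E
```

```text
time_s: 36.5
tool_pos: [0.6342, -0.0902, 0.222]
wrist_force: [-0.2, -0.2, -0.7]
scene 369.0963070588653 234.85794526351518 [np.uint8(170), np.uint8(28), np.uint8(24), np.uint8(12), np.uint8(11), np.uint8(66), np.uint8(86), np.uint8(107), np.uint8(125), np.uint8(140)]
top 354.2089464534745 195.51836423521408 [np.uint8(41), np.uint8(40), np.uint8(40), np.uint8(40), np.uint8(40), np.uint8(41), np.uint8(42), np.uint8(42), np.uint8(42), np.uint8(41)]
```

```bash
python3 -m crank '[{"tx":-0.02,"ty":0.02,"tz":-0.1,"roll":0,"hand":70},{"tx":-0.02,"ty":0.02,"tz":-0.2,"roll":0,"hand":20},{"tx":-0.02,"ty":0.02,"tz":-0.2,"roll":0,"hand":20},{"tx":-0.02,"ty":0.02,"tz":-0.2,"roll":0,"hand":20},{"tx":-0.02,"ty":0.02,"tz":-0.2,"roll":0,"hand":20},{"tx":-0.02,"ty":0.02,"tz":-0.2,"roll":0,"hand":20},{"tx":-0.02,"ty":0.02,"tz":-0.2,"roll":0,"hand":20},{"tx":-0.02,"ty":0.02,"tz":-0.2,"roll":0,"hand":20},{"tx":-0.02,"ty":0.02,"tz":-0.2,"roll":0,"hand":20}]' 40|grep -E "time|pos|wrist|open|grasp"
python3 -m crank '[{"tx":-0.29,"ty":0.02,"tz":-0.01,"roll":0,"hand":20},{"tx":-0.58,"ty":0.035,"tz":-0.06,"roll":0,"hand":20},{"tx":-0.86,"ty":0.05,"tz":-0.13,"roll":0,"hand":20},{"tx":-1.13,"ty":0.07,"tz":-0.23,"roll":0,"hand":20},{"tx":-1.39,"ty":0.085,"tz":-0.355,"roll":0,"hand":20},{"tx":-1.64,"ty":0.1,"tz":-0.51,"roll":0,"hand":20},{"tx":-1.87,"ty":0.115,"tz":-0.68,"roll":0,"hand":20},{"tx":-2.08,"ty":0.127,"tz":-0.88,"roll":0,"hand":20},{"tx":-2.27,"ty":0.14,"tz":-1.1,"roll":0,"hand":20},{"tx":-2.44,"ty":0.15,"tz":-1.33,"roll":0,"hand":20},{"tx":-2.58,"ty":0.16,"tz":-1.58,"roll":0,"hand":20},{"tx":-2.7,"ty":0.165,"tz":-1.85,"roll":0,"hand":20},{"tx":-2.79,"ty":0.17,"tz":-2.12,"roll":0,"hand":20},{"tx":-2.85,"ty":0.175,"tz":-2.4,"roll":0,"hand":20},{"tx":-2.89,"ty":0.176,"tz":-2.7,"roll":0,"hand":20},{"tx":-2.9,"ty":0.177,"tz":-2.84,"roll":0,"hand":20},{"tx":-2.9,"ty":0.177,"tz":-2.95,"roll":0,"hand":20},{"tx":-2.9,"ty":0.177,"tz":-2.95,"roll":0,"hand":20}]' |grep -E "time|pos|wrist|open|grasp"; python3 lv.py
```

```text
time_s: 37.5
tool_pos: [0.6333, -0.0895, 0.2127]
wrist_force: [-0.9, -0.5, 0.2]
opening: 0.0248
grasp_force: 39.2
time_s: 39.3
tool_pos: [0.4901, -0.0805, 0.0655]
wrist_force: [1.5, -0.2, 3.9]
opening: 0.0246
grasp_force: 47.7
345 [167, 157, 152, 152, 155, 150, 135, 120, 120, 118, 99, 92, 128, 153, 155, 150, 149, 150, 150, 150, 152, 156, 153, 144, 119, 107, 101, 106]
336 [173, 172, 172, 170, 155, 154, 153, 150, 139, 120, 117, 121, 108, 84, 85, 110, 139, 151, 156, 153, 155, 155, 157, 156, 155, 155, 143, 124]
330 [173, 171, 174, 171, 162, 156, 150, 153, 153, 154, 147, 125, 120, 123, 107, 91, 125, 155, 155, 155, 154, 149, 128, 111, 94, 74, 90, 102]
325 [175, 172, 171, 167, 168, 164, 164, 157, 152, 152, 144, 125, 110, 120, 121, 109, 86, 92, 121, 156, 157, 159, 157, 156, 152, 142, 130, 114]
```

```bash
for i in 1 2 3; do python3 -m crank '[{"tx":0,"ty":0,"tz":-0.03,"roll":0,"hand":20},{"tx":0,"ty":0,"tz":-0.05,"roll":0,"hand":20},{"tx":0,"ty":0,"tz":-0.05,"roll":0,"hand":20}]' |grep -E "pos|wrist"; done; python3 lv.py|sed -n 2p
```

```text
tool_pos: [0.4899, -0.0805, 0.0633]
wrist_force: [3.3, 0.7, 4.4]
tool_pos: [0.49, -0.0805, 0.0606]
wrist_force: [4.2, 0.3, 4.1]
tool_pos: [0.49, -0.0805, 0.058]
wrist_force: [5.1, 0.2, 5.3]
336 [174, 173, 173, 167, 159, 154, 153, 157, 152, 144, 127, 120, 126, 110, 79, 103, 140, 152, 152, 154, 154, 155, 156, 154, 154, 154, 145, 123]
```

```bash
for i in 1 2; do python3 -m crank '[{"tx":0,"ty":0,"tz":-0.03,"roll":0,"hand":20},{"tx":0,"ty":0,"tz":-0.06,"roll":0,"hand":20},{"tx":0,"ty":0,"tz":-0.06,"roll":0,"hand":20}]' |grep -E "pos|wrist"; done; python3 lv.py|sed -n 2p; for i in 1 2 3 4 5; do python3 -m crank '[{"tx":0,"ty":0,"tz":0.04,"roll":0,"hand":20},{"tx":0,"ty":0,"tz":0.08,"roll":0,"hand":20}]' |grep -E "pos|wrist"; done; python3 lv.py|sed -n 2p
```

```text
tool_pos: [0.4899, -0.0805, 0.055]
wrist_force: [5.5, 1.2, 5.0]
tool_pos: [0.4895, -0.0805, 0.0519]
wrist_force: [5.2, 0.2, 4.4]
336 [175, 173, 173, 169, 157, 153, 153, 154, 153, 148, 135, 124, 120, 115, 96, 93, 126, 153, 151, 151, 154, 158, 157, 155, 158, 155, 141, 124]
tool_pos: [0.4895, -0.0805, 0.056]
wrist_force: [5.4, 1.0, 3.4]
tool_pos: [0.4896, -0.0805, 0.0601]
wrist_force: [6.1, -0.4, 3.6]
tool_pos: [0.4897, -0.0805, 0.0638]
wrist_force: [5.6, 1.0, -1.1]
tool_pos: [0.4899, -0.0805, 0.067]
wrist_force: [9.1, 0.4, -8.7]
tool_pos: [0.4901, -0.0805, 0.0701]
wrist_force: [11.8, -0.2, -17.2]
336 [173, 171, 174, 166, 157, 151, 152, 149, 137, 122, 120, 114, 99, 81, 93, 124, 141, 154, 156, 155, 154, 154, 156, 156, 156, 155, 144, 122]
```

```bash
python3 -m crank '[{"tx":-0.02,"ty":0,"tz":-0.08,"roll":0,"hand":20},{"tx":-0.04,"ty":0,"tz":-0.26,"roll":0,"hand":20},{"tx":-0.04,"ty":0,"tz":-0.4,"roll":0,"hand":20},{"tx":-0.04,"ty":0,"tz":-0.4,"roll":0,"hand":20}]' |grep -E "pos|wrist"; for i in 1 2 3 4; do python3 -m crank '[{"tx":0,"ty":0,"tz":0.03,"roll":0,"hand":20},{"tx":0,"ty":0,"tz":0.06,"roll":0,"hand":20}]' |grep -E "pos|wrist"; done; python3 lv.py|sed -n 2p
```

```text
tool_pos: [0.4896, -0.0805, 0.0517]
wrist_force: [7.3, 0.9, 4.7]
tool_pos: [0.4895, -0.0805, 0.0554]
wrist_force: [7.2, 0.5, 4.7]
tool_pos: [0.4896, -0.0805, 0.0585]
wrist_force: [8.4, 0.2, 4.5]
tool_pos: [0.4897, -0.0805, 0.0615]
wrist_force: [8.0, 0.6, 3.1]
tool_pos: [0.4898, -0.0805, 0.0641]
wrist_force: [9.4, 0.3, -2.6]
336 [176, 171, 174, 167, 155, 149, 151, 154, 142, 123, 118, 123, 111, 89, 87, 110, 138, 151, 153, 153, 154, 154, 154, 156, 157, 157, 146, 121]
```

```bash
python3 -m crank '[{"tx":0.04,"ty":0,"tz":-0.01,"roll":0,"hand":20},{"tx":0.08,"ty":0,"tz":-0.01,"roll":0,"hand":20},{"tx":0.08,"ty":0,"tz":-0.01,"roll":0,"hand":20}]' |grep -E "pos|wrist"; python3 -m crank '[{"tx":0,"ty":0,"tz":0,"roll":0,"hand":30},{"tx":0,"ty":0,"tz":0,"roll":0,"hand":36},{"tx":0,"ty":0,"tz":0,"roll":0,"hand":50},{"tx":0,"ty":0,"tz":0,"roll":0,"hand":60},{"tx":0,"ty":0,"tz":0,"roll":0,"hand":60}]' |grep -E "time|pos|wrist|open"; python3 lv.py
```

```text
tool_pos: [0.4896, -0.0805, 0.0627]
wrist_force: [3.4, -0.2, 1.5]
time_s: 44.05
tool_pos: [0.4898, -0.0806, 0.0631]
wrist_force: [0.8, -0.1, 0.5]
opening: 0.0602
345 [167, 156, 151, 153, 156, 155, 145, 119, 118, 118, 104, 95, 134, 154, 151, 152, 150, 152, 152, 152, 152, 154, 152, 143, 119, 109, 102, 111]
336 [174, 174, 172, 169, 157, 150, 151, 151, 138, 116, 120, 120, 112, 87, 82, 105, 140, 154, 156, 153, 155, 154, 157, 154, 158, 155, 143, 119]
330 [174, 173, 177, 173, 163, 157, 151, 153, 154, 154, 146, 124, 119, 123, 109, 90, 121, 153, 157, 157, 156, 148, 130, 112, 93, 75, 88, 106]
325 [177, 176, 170, 171, 171, 164, 165, 161, 151, 153, 143, 125, 108, 121, 125, 116, 93, 97, 132, 153, 157, 155, 157, 157, 155, 145, 130, 115]
```

The lever stays down with no force on the tool. I'll withdraw straight up and check again.

```bash
python3 -m crank '[{"tx":0,"ty":0,"tz":0.1,"roll":0,"hand":70},{"tx":0,"ty":0,"tz":0.4,"roll":0,"hand":70},{"tx":0,"ty":0,"tz":0.9,"roll":0,"hand":70},{"tx":0,"ty":0,"tz":1.6,"roll":0,"hand":70},{"tx":0,"ty":0,"tz":2.3,"roll":0,"hand":70},{"tx":0,"ty":0,"tz":3,"roll":0,"hand":70},{"tx":0,"ty":0,"tz":3,"roll":0,"hand":70},{"tx":0,"ty":0,"tz":3,"roll":0,"hand":70},{"tx":0,"ty":0,"tz":3,"roll":0,"hand":70},{"tx":0,"ty":0,"tz":3,"roll":0,"hand":70}]' |grep -E "time|pos|wrist|open"; python3 lv.py
python3 - <<'E'
from h import *
# knob: darkest blob centroid near the prediction, wrist + scene
H=np.array([.633,-.089,.078]);K=H+.145*(np.sin(1.52)*np.array([-.998,.061,0])+np.cos(1.52)*np.array([0,0,1]));obs=[]
for n in("scene","wrist"):
    c=cam(n);g=cv2.cvtColor(manip.capture(n),cv2.COLOR_RGB2GRAY);u=proj(c,K)[0];w=30
    if not(0<u[0]<640 and 0<u[1]<480):print(n,"out",u);continue
    x,y=map(int,u);x0,y0=max(0,x-w),max(0,y-w);m=(g[y0:y+w,x0:x+w]<45).astype(np.uint8);k,l,st,ce=cv2.connectedComponentsWithStats(m)
    for i in range(1,k):
        if st[i,4]>40: print(n,u.round(1),st[i]+[x0,y0,0,0,0],(ce[i]+[x0,y0]).round(1))
E
```

```text
time_s: 45.1
tool_pos: [0.4895, -0.0804, 0.2121]
wrist_force: [0.5, 0.1, 0.0]
opening: 0.0704
345 [158, 149, 142, 142, 146, 144, 135, 110, 111, 110, 97, 89, 124, 145, 142, 142, 143, 142, 139, 142, 142, 143, 145, 134, 110, 104, 96, 99]
336 [162, 161, 162, 159, 146, 140, 142, 141, 131, 109, 112, 113, 106, 82, 73, 98, 132, 144, 142, 145, 144, 144, 144, 145, 145, 145, 134, 114]
330 [161, 165, 162, 160, 150, 145, 143, 143, 141, 145, 135, 118, 108, 114, 101, 78, 115, 144, 144, 144, 146, 142, 122, 104, 85, 70, 82, 94]
325 [167, 164, 161, 157, 158, 156, 155, 148, 145, 145, 137, 117, 105, 110, 115, 105, 85, 91, 121, 143, 147, 147, 146, 146, 143, 131, 122, 107]
scene [306.8 289. ] [308 258  16  14 159] [315.4 263. ]
scene [306.8 289. ] [301 283  13  11 106] [306.7 287.9]
wrist [319.1 224.9] [ 304  208   34   40 1012] [320.6 226.1]
```

```bash
python3 -c "
from station import manip
print(manip.finish_job())"
```

```text
the job is handed in; nothing more can be done
None
```

I handed the job in at 45 s of the 64 s limit: the load pad is level and home in the well, seat up, and the lever is latched down on its own (on the second try; the pawl didn't hold the first time) with the robot clear.

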